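# Rotate the tin stock on the toy counter

### The job

Restock the two display lanes with the oldest tins in front: first pull the older tins forward in each lane, up to the front stop and close together, then stand the delivered tins that passed (round disc tag on the lid) close up behind them, round tins in the lane of round ones and square tins in the lane of square ones. Delivered tins with a cross-shaped tag are rejects: stand each of them upright in a nest of the cardboard returns tray. Leave the cup, key, engine and ball where they are.

Things in the scene. Friction and masses are not known exactly. Their poses are not given: they have to be found in the camera images.
- lane_round_front (a point): fixed wooden display lane: floor 250 x 70 mm, 4 mm thick, side rails 60 mm apart inside, front stop; rails and stop 14 mm high, 5 mm thick; back end open. Its older tins are round. Point: inner face of the front stop, mid-width, on the floor (4 mm above the counter). x runs along the lane from the stop to the back (245 mm), y across, z up; the front faces the robot.
- lane_square_front (a point): fixed wooden display lane: floor 250 x 70 mm, 4 mm thick, side rails 60 mm apart inside, front stop; rails and stop 14 mm high, 5 mm thick; back end open. Its older tins are square. Point: inner face of the front stop, mid-width, on the floor (4 mm above the counter). x runs along the lane from the stop to the back (245 mm), y across, z up; the front faces the robot.
- returns: cardboard returns tray (fixed), 235 mm along its x by 90 mm along its y, walls 5 mm thick and 24 mm high, floor 5 mm thick; two cross walls make three nests of about 72 x 80 mm whose centres lie at x = -77, 0 and +77 mm. Origin: centre of the underside.
- old_round1_c (a point): plain steel round tin, 50 mm across, 64 mm tall, about 0.2 kg; older stock, no tag on its lid, standing in its lane with gaps before it at the start. This point: the tin's centre, half-way up (32 mm above its underside); z is the tin's upright axis.
- old_round2_c (a point): plain steel round tin, 50 mm across, 64 mm tall, about 0.2 kg; older stock, no tag on its lid, standing in its lane with gaps before it at the start. This point: the tin's centre, half-way up (32 mm above its underside); z is the tin's upright axis.
- old_square_c (a point): plain steel square tin, 48 x 48 mm with its x and y axes square to its sides, 64 mm tall, about 0.2 kg; older stock, no tag on its lid, standing in its lane with gaps before it at the start. This point: the tin's centre, half-way up (32 mm above its underside); z is the tin's upright axis.
- ok_round1_c (a point): plain steel round tin, 50 mm across, 64 mm tall, about 0.2 kg; newly delivered, standing on the counter, passed: a flat black round disc tag (36 mm across, 3 mm thick) on its lid. This point: the tin's centre, half-way up (32 mm above its underside); z is the tin's upright axis. May be absent.
- ok_round2_c (a point): plain steel round tin, 50 mm across, 64 mm tall, about 0.2 kg; newly delivered, standing on the counter, passed: a flat black round disc tag (36 mm across, 3 mm thick) on its lid. This point: the tin's centre, half-way up (32 mm above its underside); z is the tin's upright axis. May be absent.
- ok_square1_c (a point): plain steel square tin, 48 x 48 mm with its x and y axes square to its sides, 64 mm tall, about 0.2 kg; newly delivered, standing on the counter, passed: a flat black round disc tag (36 mm across, 3 mm thick) on its lid. This point: the tin's centre, half-way up (32 mm above its underside); z is the tin's upright axis. May be absent.
- ok_square2_c (a point): plain steel square tin, 48 x 48 mm with its x and y axes square to its sides, 64 mm tall, about 0.2 kg; newly delivered, standing on the counter, passed: a flat black round disc tag (36 mm across, 3 mm thick) on its lid. This point: the tin's centre, half-way up (32 mm above its underside); z is the tin's upright axis. May be absent.
- ok_square3_c (a point): plain steel square tin, 48 x 48 mm with its x and y axes square to its sides, 64 mm tall, about 0.2 kg; newly delivered, standing on the counter, passed: a flat black round disc tag (36 mm across, 3 mm thick) on its lid. This point: the tin's centre, half-way up (32 mm above its underside); z is the tin's upright axis. May be absent.
- bad_round_c (a point): plain steel round tin, 50 mm across, 64 mm tall, about 0.2 kg; newly delivered, standing on the counter, reject: a flat black cross-shaped tag (two strips 44 x 10 mm, 3 mm thick) on its lid. This point: the tin's centre, half-way up (32 mm above its underside); z is the tin's upright axis. May be absent.
- bad_square_c (a point): plain steel square tin, 48 x 48 mm with its x and y axes square to its sides, 64 mm tall, about 0.2 kg; newly delivered, standing on the counter, reject: a flat black cross-shaped tag (two strips 44 x 10 mm, 3 mm thick) on its lid. This point: the tin's centre, half-way up (32 mm above its underside); z is the tin's upright axis. May be absent.
- cup: bystander: white ceramic cup, 64 mm across, 60 mm tall, among the delivered tins; origin at its foot's centre
- key: bystander: brass winding key lying flat among the delivered tins, about 46 x 38 mm, 9 mm high
- engine: bystander: steel tin train engine, 130 x 60 mm, 91 mm tall, right of the delivered tins; origin under its centre
- ball_center (a point): bystander: centre of a red wooden ball, 50 mm across, resting in a small wooden dish behind the display
There are look-alikes about, which are no part of the job. What is shaped like the part that bears old_round1_c but green or pink is not meant. What is shaped like the part that bears bad_square_c but green is not meant.

How it is judged:
By the outcome, as a careful person would: the job done as asked, in the order asked, and still so for the second after the job is handed in, with the robot touching nothing.
Of ok_round1, ok_round2 only 1 to 2 are there at a start; the rules pass over those that are not, and their reading is None.
Of ok_square1, ok_square2, ok_square3 only 2 to 3 are there at a start; the rules pass over those that are not, and their reading is None.
Of bad_round, bad_square only 1 to 2 are there at a start; the rules pass over those that are not, and their reading is None.
At some moment in a run one of ok_round1, ok_round2, ok_square1, ok_square2, ok_square3, bad_round, bad_square may be knocked a few centimetres aside while the robot is not near it.
It also fails if it takes over 210 s, if anything falls off the work surface, if the arm or the gripper's body presses on something with over 40 N, if the wrist force passes 120 N, or if a joint passes its speed limit or range.

### The arm

A 7-joint arm with a two-finger parallel gripper is mounted at the origin on the work surface. World frame = base frame: x ahead of the robot, y to its left, z up, the work surface at z = 0. Lengths are in m, angles in rad, forces in N, time in s.
With the tool pointing down it reaches from about 0.35 to 0.9 m from the base axis. Payload 8.1 kg.
Tool frame: the origin (TCP) lies midway between the tips of the shut fingers; the grasp point (between the pads) lies 19 mm behind it; z points along the fingers, y is the line along which they close (so a half turn about z gives the same grasp; the last joint's range is limited). The gripper opens to 92 mm and grips with 3 to 60 N. Pads are 19 mm wide; open, the fingers measure 130 mm over their backs; the gripper's body (75 mm by 190 mm) begins 47 mm behind the grasp point.
Start: joints at [1.125, 0.434, 0.025, 1.573, -0.012, 1.134, -0.075], TCP at [0.21, -0.589, 0.227] pointing down, gripper open.
Joint ranges: [-2.62, 2.62], [-0.44, 2.09], [-1.27, 1.32], [0.08, 2.57], [-1.32, 4.46], [0.12, 2], [-2.74, 2.74]. Speed limits (rad/s): [2.22, 2.22, 3.01, 3.01, 3.14, 3.14, 3.14].

### API

Orientations are given as a rotation vector (axis times angle).
In Python, from cell import arm gives the robot as it stands.
- The arm moves only by the tool move_arm, never from a script. Its argument "motion" is a list of rows, each an object of numbers: "tx", "ty", "tz": the shift along the tool's x, y, z normalised to -1 to 1, where 1 is 1000 mm; "twist": the turn about the tool's z normalised to -1 to 1, where 1 is pi/2 rad. In form: [{"tx": .., "ty": .., "tz": .., "twist": ..}, ...]. A call has 1 to 12 rows; each row shifts and turns the commanded pose from where the row before left it, along the tool's axes as they then stand; what a row does not reach is not made up. A row lasts 1/10 s, in which the tool goes at most 50 mm and 8.59 degrees, less where a joint would pass 70% of its speed; a pose out of reach is approached as far as the arm can. A call with a number of a shift or a turn outside -1 to 1 is refused whole. A call with a gripper value outside its range is refused whole. "gripper" is the gripper's target within -1 to 1 (shut at 1, half-way at 0, fully open at -1), set as the call begins (left out, the last holds). The fingers move at their own pace and stop on an object; "squeeze" is the grip in N (left out, the last holds). Time passes only in rows, so rows that do not move let the fingers close. It gives the time, the measured TCP pose, the force, the opening and the grip force at its end, in the units of the state.
- arm.observe(): the state, without advancing time (a new reading comes with each control period).
- arm.get_image(name): name is "side" or "top"; returns the picture (400x640x3 uint8, red, green, blue); there is no depth.
- arm.calibration(name): a dict with "K" (3x3 intrinsics, pixels), "k1" (the pictures are not rectified: a ray, as slopes to the right and down, at radius r is drawn at 1 + k1 r^2 times it, then the intrinsics apply), "T" (4x4, takes a point from camera to world coordinates). Camera axes: x right, y down, z forward; pixel columns grow to the right and rows downward; lengths in m; the calibration is good to about 2 mm. A picture is of the moment at which its call begins. calibration takes no time and is no camera call.
- arm.sign_off(): hands the job in; it is judged then, once.
Trained networks look in the newest picture that a camera, given by its name, has taken for a name from the list of things; names that differ only in an ending like _2 or _b are one class to them, and where a whole thing is asked for, a point or a joint stands for the part that bears it (a point fixed in the world has none). Each returns a list of dicts, best first, with "conf" (0 to 1); they miss things now and then, are a little off and sometimes report something else, mostly with a low value. They report only what shows in the picture. A call takes as long as a camera call. They do not tell look-alikes from the thing itself.
- arm.look_for(camera, query): "point" ([column, row] as shares, 0 to 1, of the picture: columns of its width, rows of its height, amid what is visible of it).
- arm.regions_of(camera, query): "region" (400x640 bool, what is visible of it) and "point" ([column, row] as shares, 0 to 1, of the picture: columns of its width, rows of its height, amid what is visible of it).
- arm.place_of(camera, query): "point" ([column, row] as shares, 0 to 1, of the picture: columns of its width, rows of its height: a listed point, or the origin of a listed thing).
The state is a dict: "clock": time; "joints": joint angles; "dq": joint speeds; "joint_efforts": joint torques, N m; "position": TCP position; "ee_rot": TCP orientation; "force": force on the tool from outside, world axes, zero at the start; "ft_torque": the same for the moment, N m; "width": opening from 0.0 (shut) to 1.0 (fully open); "gripper_force": force on a finger pad.
Only numpy, scipy, OpenCV 4.12 (cv2) and the standard library are available. Lean on these libraries where they do the work, as an engineer would, in place of code of your own. Each camera call takes 0.05 s, during which the arm holds its last target. There are 200 camera calls.

## Working session

There is one attempt and no reset: what is moved stays moved. The work goes in short steps, Python scripts to look and compute and a tool call to move; the robot and the scene stay as the last step left them, time stands still between calls to the robot, and variables do not carry over. Pictures are saved under pics/ and viewed, at most 14 in all, crops included, and the job is handed in when it is done.

Besides the shell and the picture viewer there is one more tool, called after ">>>" in YAML: its name, and indented under it one key for each argument. move_arm: Moves the arm, as the interface text tells. Scaled input: -1 to 1 covers 1000 mm each way for a shift and pi/2 rad each way for a turn. Its arguments: {"type":"object","properties":{"motion":{"type":"array","items":{"type":"object","properties":{"tx":{"type":"number"},"ty":{"type":"number"},"tz":{"type":"number"},"twist":{"type":"number"}}}},"gripper":{"type":"number"},"squeeze":{"type":"number"}},"required":["motion"]}

```bash
ls; mkdir -p pics; python3 - <<'E'
from cell import arm
import cv2,numpy as np
for n in("top","side"):
    im=arm.get_image(n); cv2.imwrite(f"pics/{n}0.png",im[:,:,::-1]); c=arm.calibration(n); print(n,np.round(c["K"],1).tolist(),c["k1"],np.round(c["T"],3).tolist())
print(arm.observe())
E
```

```text
pics
top [[518.2, 0.0, 314.9], [0.0, 518.2, 207.6], [0.0, 0.0, 1.0]] -0.010042497454285414 [[0.02, -0.994, 0.11, 0.433], [-1.0, -0.021, -0.003, -0.074], [0.005, -0.109, -0.994, 1.394], [0.0, 0.0, 0.0, 1.0]]
side [[361.6, 0.0, 315.0], [0.0, 361.6, 201.3], [0.0, 0.0, 1.0]] -0.06568812367771264 [[-0.901, -0.26, 0.348, 0.195], [-0.435, 0.522, -0.734, 0.655], [0.009, -0.812, -0.583, 0.657], [0.0, 0.0, 0.0, 1.0]]
{'clock': 0.1, 'joints': array([ 1.12540188,  0.43512542,  0.02501861,  1.57403001, -0.01160468,
        1.13399086, -0.07508989]), 'dq': array([ 0.00018308, -0.00243177, -0.00017666, -0.00130534, -0.00150721,
        0.00130103, -0.00080763]), 'joint_efforts': array([ 3.36191697e-03, -6.69127035e+01,  9.88320038e-01, -3.15148258e+01,
       -6.04521716e-02,  3.74090660e-02,  2.65374308e-05]), 'position': array([ 0.20984401, -0.58822316,  0.22603205]), 'ee_rot': array([-3.09425104e+00, -5.35438002e-01,  5.95496918e-04]), 'force': array([ 0.29246987,  0.29619116, -0.19230248]), 'ft_torque': array([ 0.00956513, -0.02194485, -0.05117212]), 'gripper_force': 0.0, 'width': 0.9986511432330488}
```

View pics/top0.png

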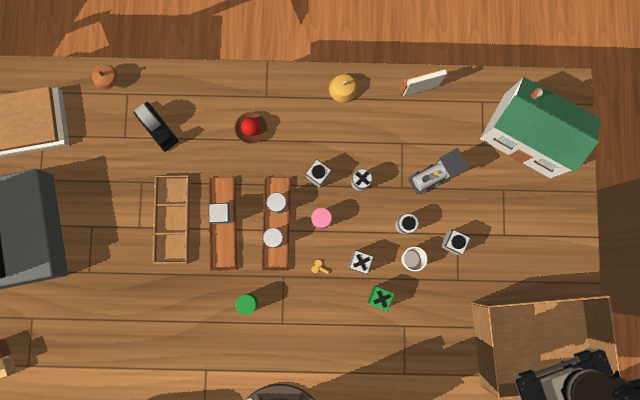

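View pics/side0.png

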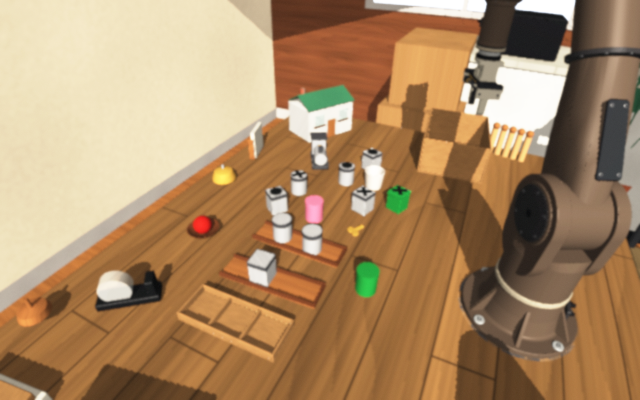

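The top view shows the tray at (171,220), the square lane at (222,222) with its old tin at (219,213), and the round lane at (276,222) with old tins at (276,202) and (272,237). The delivered tins are OK squares at (318,173) and (457,242), an OK round at (407,223), a bad round at (362,179) and a bad square at (361,262). The pink tin and the two green ones are look-alikes.

```bash
cat > h.py <<'E'
from cell import arm
import cv2,numpy as np
def ray(cam,uv):
    c=arm.calibration(cam);K=np.array(c["K"]);T=np.array(c["T"])
    uv=np.atleast_2d(np.asarray(uv,float))
    d=cv2.undistortPoints(uv[:,None],K,np.array([c["k1"],0,0,0.]))[:,0]
    return T[:3,3],np.c_[d,np.ones(len(d))]@T[:3,:3].T
def onz(cam,uv,z):
    o,d=ray(cam,uv); return o[:2]+d[:,:2]*((z-o[2])/d[:,2])[:,None]
def topix(cam,P):
    c=arm.calibration(cam);K=np.array(c["K"]);Ti=np.linalg.inv(np.array(c["T"]))
    return cv2.projectPoints(np.atleast_2d(P).astype(float),cv2.Rodrigues(Ti[:3,:3])[0],Ti[:3,3],K,np.array([c["k1"],0,0,0.]))[0][:,0]
def tag(img,xy,z=.066,r=.04):
    """black lid tag near xy: centroid on the world plane"""
    u,v=topix("top",[*xy,z])[0]; 
    s=int(r/.0026); x0,y0=int(u)-s,int(v)-s
    g=img[y0:y0+2*s,x0:x0+2*s].max(2)
    return g,(x0,y0)
def state():
    s=arm.observe(); R=cv2.Rodrigues(np.array(s["ee_rot"]))[0]
    a=np.arctan2(R[1,0],R[0,0]); return s,a
E
python3 - <<'E'
from h import *
Z=dict(lane_round_front=.004,lane_square_front=.004,returns=0,old_round1_c=.036,old_square_c=.036,ok_round1_c=.032,ok_square1_c=.032,bad_round_c=.032,bad_square_c=.032,cup=0,key=0,engine=0)
arm.get_image("top");arm.get_image("side")
for q,z in Z.items():
    for cam in("top","side"):
        for r in arm.place_of(cam,q):
            if r["conf"]<.3: continue
            uv=np.array(r["point"])*[640,400]
            print(q,cam,round(r["conf"],2),np.round(uv,1),np.round(onz(cam,uv,z)[0],4))
img=arm.get_image("top")
# upscaled crop
c=img[150:310,150:480]; cv2.imwrite("pics/crop1.png",cv2.resize(c,None,fx=2.4,fy=2.4,interpolation=cv2.INTER_CUBIC)[:,:,::-1])
# lids: bright regions
for q in("old_square_c","ok_square1_c","bad_square_c"):
    for r in arm.regions_of("top",q):
        if r["conf"]<.3: continue
        cn=max(cv2.findContours(r["region"].astype(np.uint8),0,2)[0],key=len)
        P=onz("top",cn[:,0],.05); print(q,round(r["conf"],2),np.array(r["point"])*[640,400],cv2.minAreaRect((P*1000).astype(np.float32)))
E
```

```text
lane_round_front top 0.87 [275.7 267.4] [0.4233 0.0229]
lane_round_front side 0.77 [340. 257.] [0.4223 0.0247]
lane_round_front side 0.74 [200.4 223.5] [0.8315 0.0771]
lane_round_front side 0.72 [351.9 231.9] [ 0.4306 -0.0812]
lane_square_front top 0.56 [226.3 267.6] [0.4201 0.1544]
returns top 0.62 [172.5 217.8] [0.5505 0.3054]
returns side 0.8 [237.  321.2] [0.5461 0.2992]
old_round1_c top 0.63 [272.5 237.7] [0.5006 0.0312]
old_round1_c top 0.59 [357.6 263. ] [ 0.4392 -0.1925]
old_round1_c top 0.56 [249.4 302.2] [0.3328 0.086 ]
old_round1_c top 0.52 [322.8 216.8] [ 0.5583 -0.0995]
old_round1_c side 0.83 [312.8 208.5] [ 0.5566 -0.0919]
old_square_c top 0.94 [219.8 212.5] [0.5641 0.1719]
old_square_c side 0.89 [261.4 268.3] [0.5618 0.172 ]
old_square_c side 0.33 [316.1 297.1] [0.4102 0.1918]
ok_square1_c side 0.47 [342.9 257.9] [0.4049 0.0513]
ok_square1_c side 0.33 [372.9 184.9] [ 0.4428 -0.294 ]
bad_round_c top 0.89 [362.9 181.1] [ 0.6563 -0.2044]
bad_square_c top 0.74 [379.6 299.2] [ 0.3469 -0.251 ]
bad_square_c top 0.61 [355.6 262.5] [ 0.4405 -0.1875]
bad_square_c side 0.6 [363.4
[... 385 characters left out ...]
779 -0.4048]
engine top 0.74 [406.8 225.5] [ 0.5428 -0.3273]
engine side 0.8 [321.1 162. ] [ 0.6755 -0.4048]
engine side 0.53 [260.5 265.7] [0.5899 0.1375]
old_square_c 0.67 [220.224 215.72 ] ((561.3477783203125, 171.36944580078125), (52.34790802001953, 58.102142333984375), 1.1980632543563843)
ok_square1_c 0.61 [411.008 257.4  ] ((452.41888427734375, -335.66033935546875), (61.758750915527344, 64.9903335571289), 1.1318018436431885)
bad_square_c 0.8 [357.696 260.48 ] ((442.8949279785156, -196.88780212402344), (50.768394470214844, 47.27732849121094), 72.73868560791016)
bad_square_c 0.65 [380.8 300.6] ((351.7301940917969, -248.148681640625), (64.9806137084961, 52.49951171875), 68.70225524902344)
```

View pics/crop1.png

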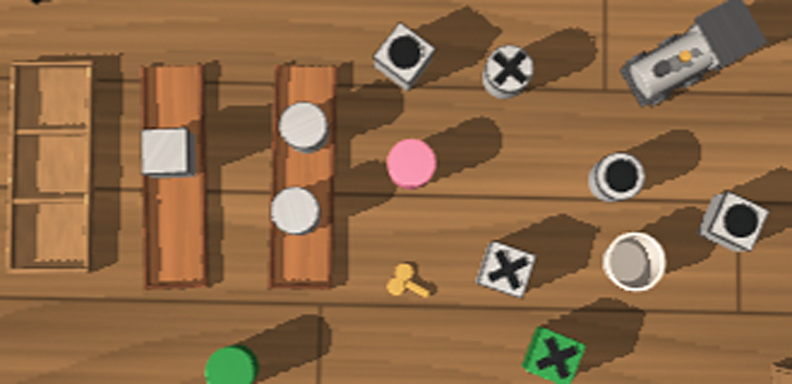

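```bash
cat >> h.py <<'E'
def tins(img,pix,s=16,z=.064):
    """lid centre / yaw / size from bright-grey lid + tag, around pixel guesses"""
    out=[]
    hsv=cv2.cvtColor(img,cv2.COLOR_RGB2HSV)
    for (u,v) in pix:
        x0,y0=int(u)-s,int(v)-s
        h=cv2.resize(img[y0:y0+2*s,x0:x0+2*s],None,fx=4,fy=4,interpolation=cv2.INTER_CUBIC)
        hs=cv2.cvtColor(h,cv2.COLOR_RGB2HSV)
        m=((hs[...,1]<70)&(hs[...,2]>150)).astype(np.uint8)
        n,l,st,ce=cv2.connectedComponentsWithStats(m)
        if n<2: out.append(None);continue
        k=1+np.argmax(st[1:,4]); cn=[c for c in cv2.findContours((l==k).astype(np.uint8),0,1)[0]]
        cn=cv2.convexHull(max(cn,key=cv2.contourArea))[:,0]
        P=onz("top",(cn+.5)/4-.5+[x0,y0],z)*1000
        (c,wh,a)=cv2.minAreaRect(P.astype(np.float32))
        dk=((hs[...,2]<70)&(cv2.fillConvexPoly(np.zeros_like(m),cn,1)>0))
        t=None
        if dk.sum()>60:
            yy,xx=np.nonzero(dk); t=np.round(onz("top",[(xx.mean()+.5)/4-.5+x0,(yy.mean()+.5)/4-.5+y0],z+.003)[0]*1000,1)
        mom=cv2.moments(P.astype(np.float32)[:,None]); cc=np.array([mom["m10"],mom["m01"]])/mom["m00"]
        out.append((np.round(c,1),np.round(cc,1),np.round(wh,1),round(a,1),t))
    return out
E
python3 - <<'E'
from h import *
img=arm.get_image("top")
N=["oldsq","oldr back","oldr front","oksqA","badr","okr","oksqB","badsq"]
p=[(219,213),(276,202),(272.5,238),(318,173),(362,179),(408,223),(456,242),(361,262)]
for i,(n,q) in enumerate(zip(N,p)):
    print(n,*tins(img,[q],z=.068 if i<3 else .064)[0])
f=lambda L,z:np.round(onz("top",np.array(L)/2.4+150-.3,z)*1000,1).tolist()
print("round",f([(277,66),(336,66),(271,287),(332,287)],.014))
print("sq",f([(144,66),(205,66),(147,288),(208,288)],.014))
print("tray",f([(13,62),(91,62),(10,270),(90,271)],.024))
E
```

```text
oldsq [561.1 171. ] [560.9 171.1] [46.7 47.5] 2.5 None
oldr back [592.1  23.7] [592.1  23.2] [48.  49.6] 1.2 None
oldr front [500.   29.4] [500.3  29.6] [48.4 49.2] 43.1 None
oksqA [674.1 -83.8] [674.  -83.9] [47.7 46.7] 53.8 [673.6 -84.7]
badr [ 658.3 -186.2] [ 657.5 -187.6] [28.8 59.7] 70.0 [ 659.5 -193. ]
okr [ 544.6 -319.1] [ 544.6 -319.2] [48.8 48. ] 45.7 [ 544.5 -319.5]
oksqB [ 498.9 -446.8] [ 498.7 -446.8] [47.2 46.8] 65.3 [ 498.8 -447.4]
badsq [ 442.1 -197.8] [ 442.2 -197.9] [48.4 47.8] 72.0 [ 442.2 -199.1]
round [[664.2, 57.6], [665.6, -8.6], [417.7, 56.6], [419.1, -10.5]]
sq [[661.1, 206.9], [662.5, 138.4], [413.8, 193.1], [415.2, 125.9]]
tray [[660.9, 351.1], [662.7, 264.1], [430.4, 341.9], [431.1, 254.3]]
```

The positions hang together: lids measure 47–48 mm and the lane widths about 67 mm. The round lane's stop is at (423, 23) with yaw 0.3°, the square lane's at (419, 160) with yaw 3.0°, and the tray is at (546, 303) with yaw 2.4°. Moving to the front old round tin now.

>>> move_arm:
  motion:
    - {"twist":0.071}
    - {"twist":0.071}
    - {"twist":0.071}
    - {"tx":0.021,"ty":-0.044}
    - {"tx":0.021,"ty":-0.044}
    - {"tx":0.021,"ty":-0.044}
    - {"tx":0.021,"ty":-0.044}
    - {"tx":0.021,"ty":-0.044}
    - {"tx":0.021,"ty":-0.044}
    - {"tx":0.021,"ty":-0.044}
    - {"tx":0.021,"ty":-0.044}
    - {"tx":0.021,"ty":-0.044}
  gripper: -1
  squeeze: 15

```text
invalid input
```

>>> move_arm:
  motion:
    - {"tx":0,"ty":0,"tz":0,"twist":0.071}
    - {"tx":0,"ty":0,"tz":0,"twist":0.071}
    - {"tx":0,"ty":0,"tz":0,"twist":0.071}
    - {"tx":0.021,"ty":-0.044,"tz":0,"twist":0}
    - {"tx":0.021,"ty":-0.044,"tz":0,"twist":0}
    - {"tx":0.021,"ty":-0.044,"tz":0,"twist":0}
    - {"tx":0.021,"ty":-0.044,"tz":0,"twist":0}
    - {"tx":0.021,"ty":-0.044,"tz":0,"twist":0}
    - {"tx":0.021,"ty":-0.044,"tz":0,"twist":0}
    - {"tx":0.021,"ty":-0.044,"tz":0,"twist":0}
    - {"tx":0.021,"ty":-0.044,"tz":0,"twist":0}
    - {"tx":0.021,"ty":-0.044,"tz":0,"twist":0}
  gripper: -1
  squeeze: 15

```text
clock: 2.85
position: [0.3964, -0.1893, 0.2271]
ee_rot: [3.141, 0.013, 0.001]
force: [0.5, -0.5, 0.1]
width: 1.001
gripper_force: 0.0
```

>>> move_arm:
  motion:
    - {"tx":0.021,"ty":-0.0436,"tz":0,"twist":0}
    - {"tx":0.021,"ty":-0.0436,"tz":0,"twist":0}
    - {"tx":0.021,"ty":-0.0436,"tz":0,"twist":0}
    - {"tx":0.021,"ty":-0.0436,"tz":0,"twist":0}
    - {"tx":0.021,"ty":-0.0436,"tz":0,"twist":0}
    - {"tx":0,"ty":0,"tz":0.045,"twist":0}
    - {"tx":0,"ty":0,"tz":0.045,"twist":0}
    - {"tx":0,"ty":0,"tz":0.02,"twist":0}
    - {"tx":0,"ty":0,"tz":0,"twist":0}
    - {"tx":0,"ty":0,"tz":0,"twist":0}

```text
clock: 3.85
position: [0.4994, 0.0278, 0.1173]
ee_rot: [-3.141, -0.013, -0.0]
force: [0.1, 0.8, 0.9]
width: 1.001
gripper_force: 0.0
```

>>> move_arm:
  motion:
    - {"tx":0,"ty":-0.0015,"tz":0.03,"twist":0}
    - {"tx":0,"ty":0,"tz":0.03,"twist":0}
    - {"tx":0,"ty":0,"tz":0.025,"twist":0}
    - {"tx":0,"ty":0,"tz":0,"twist":0}
    - {"tx":0,"ty":0,"tz":0,"twist":0}

```text
clock: 4.35
position: [0.5001, 0.0293, 0.0333]
ee_rot: [-3.141, -0.013, -0.003]
force: [0.6, 0.1, 0.3]
width: 0.999
gripper_force: 0.0
```

>>> move_arm:
  motion:
    - {"tx":0,"ty":0,"tz":0,"twist":0}
    - {"tx":0,"ty":0,"tz":0,"twist":0}
    - {"tx":0,"ty":0,"tz":0,"twist":0}
    - {"tx":0,"ty":0,"tz":0,"twist":0}
    - {"tx":0,"ty":0,"tz":0,"twist":0}
    - {"tx":0,"ty":0,"tz":0,"twist":0}
    - {"tx":0,"ty":0,"tz":0,"twist":0}
    - {"tx":0,"ty":0,"tz":0,"twist":0}
  gripper: 1

```text
clock: 5.15
position: [0.4991, 0.0291, 0.0318]
ee_rot: [3.141, 0.013, -0.0]
force: [-0.6, -0.9, 3.8]
width: 0.544
gripper_force: 15.0
```

>>> move_arm:
  motion:
    - {"tx":-0.0115,"ty":0.0014,"tz":0,"twist":0}
    - {"tx":-0.0115,"ty":0.0014,"tz":0,"twist":0}
    - {"tx":-0.0115,"ty":0.0014,"tz":0,"twist":0}
    - {"tx":-0.0115,"ty":0.0014,"tz":0,"twist":0}
    - {"tx":0,"ty":0,"tz":0,"twist":0}
    - {"tx":0,"ty":0,"tz":0,"twist":0}

```text
clock: 5.75
position: [0.4502, 0.0228, 0.0317]
ee_rot: [3.14, 0.013, -0.006]
force: [-6.4, -0.5, 12.2]
width: 0.543
gripper_force: 15.0
```

>>> move_arm:
  motion:
    - {"tx":-0.002,"ty":0,"tz":0,"twist":0}
    - {"tx":-0.002,"ty":0,"tz":0,"twist":0}
    - {"tx":-0.002,"ty":0,"tz":0,"twist":0}
    - {"tx":0,"ty":0,"tz":0,"twist":0}
    - {"tx":0,"ty":0,"tz":0,"twist":0}

```text
clock: 6.25
position: [0.4468, 0.0232, 0.0317]
ee_rot: [3.141, 0.013, -0.001]
force: [-1.4, -0.7, 4.9]
width: 0.541
gripper_force: 15.0
```

>>> move_arm:
  motion:
    - {"tx":-0.002,"ty":0,"tz":0,"twist":0}
    - {"tx":0,"ty":0,"tz":0,"twist":0}
    - {"tx":0,"ty":0,"tz":0,"twist":0}
    - {"tx":0,"ty":0,"tz":0,"twist":0}

```text
clock: 6.65
position: [0.4453, 0.0232, 0.0318]
ee_rot: [-3.142, -0.013, -0.0]
force: [1.0, 0.5, 3.7]
width: 0.542
gripper_force: 15.0
```

>>> move_arm:
  motion:
    - {"tx":-0.002,"ty":0,"tz":0,"twist":0}
    - {"tx":0,"ty":0,"tz":0,"twist":0}
    - {"tx":0,"ty":0,"tz":0,"twist":0}
    - {"tx":0,"ty":0,"tz":0,"twist":0}

```text
clock: 7.05
position: [0.4444, 0.0232, 0.032]
ee_rot: [-3.141, -0.013, -0.004]
force: [5.5, 0.1, 2.0]
width: 0.545
gripper_force: 15.0
```

>>> move_arm:
  motion:
    - {"tx":0.001,"ty":0,"tz":0,"twist":0}
    - {"tx":0,"ty":0,"tz":0,"twist":0}
    - {"tx":0,"ty":0,"tz":0,"twist":0}
    - {"tx":0,"ty":0,"tz":0,"twist":0}
    - {"tx":0,"ty":0,"tz":0,"twist":0}
    - {"tx":0,"ty":0,"tz":-0.035,"twist":0}
    - {"tx":0,"ty":0,"tz":-0.035,"twist":0}
    - {"tx":0.049,"ty":0,"tz":0,"twist":0}
    - {"tx":0.049,"ty":0,"tz":0,"twist":0}
    - {"tx":0.049,"ty":0,"tz":0,"twist":0}
    - {"tx":0,"ty":0,"tz":0,"twist":0}
    - {"tx":0,"ty":0,"tz":0,"twist":0}
  gripper: -1

```text
clock: 8.25
position: [0.5913, 0.0244, 0.1009]
ee_rot: [-3.141, -0.012, 0.002]
force: [-0.5, 0.8, 0.3]
width: 1.001
gripper_force: 0.0
```

```bash
python3 - <<'E'
from h import *
img=arm.get_image("top")
cv2.imwrite("pics/c2.png",cv2.resize(img[150:330,150:480],None,fx=2.4,fy=2.4,interpolation=cv2.INTER_CUBIC)[:,:,::-1])
print(tins(img,[(274,256)],z=.068)); s,a=state(); print(s["position"],s["width"],np.degrees(a))
E
```

```text
[None]
[0.59011999 0.02442021 0.10100414] 0.9992338141451984 0.4727222108661573
```

View pics/c2.png

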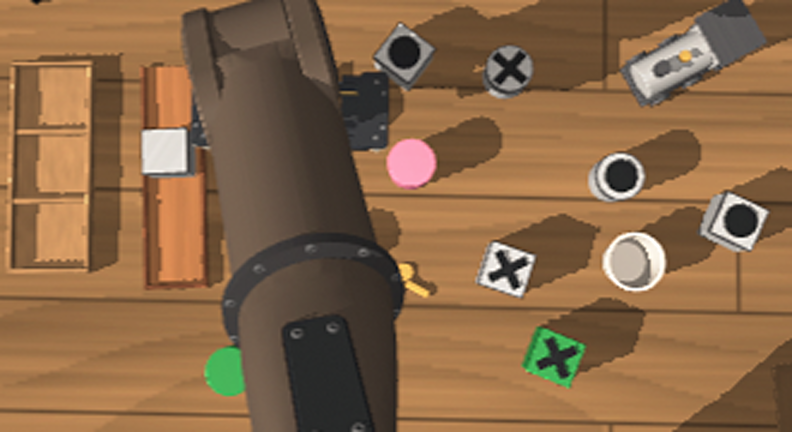

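The arm hides the lane, but everything else is where it was. Next I grasp the back tin.

>>> move_arm:
  motion:
    - {"tx":0.001,"ty":0.001,"tz":0.023,"twist":0}
    - {"tx":0,"ty":0,"tz":0.023,"twist":0}
    - {"tx":0,"ty":0,"tz":0.023,"twist":0}
    - {"tx":0,"ty":0,"tz":0,"twist":0}
    - {"tx":0,"ty":0,"tz":0,"twist":0}

```text
clock: 8.8
position: [0.5911, 0.0234, 0.0331]
ee_rot: [3.141, 0.013, -0.002]
force: [0.1, -0.9, 0.2]
width: 1.0
gripper_force: 0.0
```

>>> move_arm:
  motion:
    - {"tx":0,"ty":0,"tz":0,"twist":0}
    - {"tx":0,"ty":0,"tz":0,"twist":0}
    - {"tx":0,"ty":0,"tz":0,"twist":0}
    - {"tx":0,"ty":0,"tz":0,"twist":0}
    - {"tx":0,"ty":0,"tz":0,"twist":0}
    - {"tx":0,"ty":0,"tz":0,"twist":0}
    - {"tx":0,"ty":0,"tz":0,"twist":0}
  gripper: 1

```text
clock: 9.5
position: [0.5922, 0.0232, 0.0329]
ee_rot: [3.141, 0.013, 0.0]
force: [-1.9, -0.5, 3.0]
width: 0.54
gripper_force: 15.0
```

>>> move_arm:
  motion:
    - {"tx":-0.015,"ty":0,"tz":0,"twist":0}
    - {"tx":-0.015,"ty":0,"tz":0,"twist":0}
    - {"tx":-0.015,"ty":0,"tz":0,"twist":0}
    - {"tx":-0.015,"ty":0,"tz":0,"twist":0}
    - {"tx":-0.015,"ty":0,"tz":0,"twist":0}
    - {"tx":-0.01,"ty":0,"tz":0,"twist":0}
    - {"tx":-0.003,"ty":0,"tz":0,"twist":0}
    - {"tx":0,"ty":0,"tz":0,"twist":0}
    - {"tx":0,"ty":0,"tz":0,"twist":0}
    - {"tx":0,"ty":0,"tz":0,"twist":0}

```text
clock: 10.5
position: [0.5034, 0.0227, 0.0328]
ee_rot: [3.141, 0.013, -0.003]
force: [-5.2, 0.6, 8.8]
width: 0.542
gripper_force: 15.0
```

>>> move_arm:
  motion:
    - {"tx":-0.002,"ty":0,"tz":0,"twist":0}
    - {"tx":-0.002,"ty":0,"tz":0,"twist":0}
    - {"tx":-0.002,"ty":0,"tz":0,"twist":0}
    - {"tx":0,"ty":0,"tz":0,"twist":0}
    - {"tx":0,"ty":0,"tz":0,"twist":0}
    - {"tx":0,"ty":0,"tz":0,"twist":0}

```text
clock: 11.1
position: [0.4984, 0.0227, 0.0328]
ee_rot: [-3.141, -0.013, -0.001]
force: [2.4, 0.2, 1.8]
width: 0.537
gripper_force: 15.0
```

>>> move_arm:
  motion:
    - {"tx":-0.002,"ty":0,"tz":0,"twist":0}
    - {"tx":0,"ty":0,"tz":0,"twist":0}
    - {"tx":0,"ty":0,"tz":0,"twist":0}
    - {"tx":0,"ty":0,"tz":0,"twist":0}

```text
clock: 11.5
position: [0.4963, 0.0226, 0.0328]
ee_rot: [-3.142, -0.013, -0.001]
force: [3.5, -0.2, 0.1]
width: 0.542
gripper_force: 15.0
```

>>> move_arm:
  motion:
    - {"tx":-0.002,"ty":0,"tz":0,"twist":0}
    - {"tx":0,"ty":0,"tz":0,"twist":0}
    - {"tx":0,"ty":0,"tz":0,"twist":0}
    - {"tx":0,"ty":0,"tz":0,"twist":0}

```text
clock: 11.9
position: [0.496, 0.0227, 0.0332]
ee_rot: [-3.141, -0.012, -0.005]
force: [6.4, 0.4, -0.3]
width: 0.542
gripper_force: 15.0
```

>>> move_arm:
  motion:
    - {"tx":0.001,"ty":0,"tz":0,"twist":0}
    - {"tx":0,"ty":0,"tz":0,"twist":0}
    - {"tx":0,"ty":0,"tz":0,"twist":0}
    - {"tx":0,"ty":0,"tz":0,"twist":0}
    - {"tx":0,"ty":0,"tz":0,"twist":0}
    - {"tx":0,"ty":0,"tz":-0.035,"twist":0}
    - {"tx":0,"ty":0,"tz":-0.035,"twist":0}
    - {"tx":0.016,"ty":-0.037,"tz":0,"twist":0}
    - {"tx":0.016,"ty":-0.037,"tz":0,"twist":0}
    - {"tx":0.016,"ty":-0.037,"tz":0,"twist":0}
    - {"tx":0.017,"ty":-0.037,"tz":0,"twist":-0.028}
    - {"tx":0,"ty":0,"tz":0,"twist":0}
  gripper: -1

```text
clock: 13.1
position: [0.5598, 0.1781, 0.103]
ee_rot: [-3.136, -0.094, -0.003]
force: [-0.1, -0.5, -0.0]
width: 0.999
gripper_force: 0.0
```

```bash
python3 - <<'E'
from h import *
img=arm.get_image("top")
print(tins(img,[(274,238)],z=.068),tins(img,[(274,256)],z=.068)); s,a=state(); print(s["position"],s["width"],np.degrees(a))
cv2.imwrite("pics/c3.png",cv2.resize(img[150:310,150:350],None,fx=3,fy=3,interpolation=cv2.INTER_CUBIC)[:,:,::-1])
E
```

```text
[(array([490.1,  23.8]), array([488.9,  24.5]), array([61.9, 49.9]), 1.2, None)] [(array([458. ,  24.8]), array([460.1,  24.7]), array([49.8, 73.9]), 89.3, None)]
[0.55892306 0.17458755 0.10251066] 0.9995422664900652 3.250397850031566
```

View pics/c3.png

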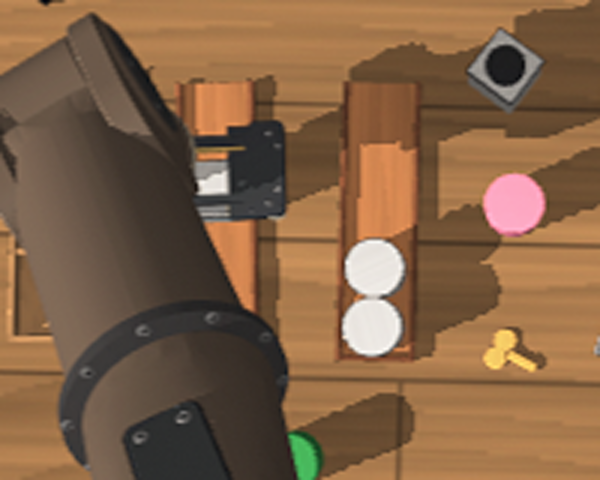

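Both old round tins sit tightly against the stop. Next is the square one.

>>> move_arm:
  motion:
    - {"tx":0.002,"ty":0.0035,"tz":0.023,"twist":0}
    - {"tx":0,"ty":0,"tz":0.023,"twist":0}
    - {"tx":0,"ty":0,"tz":0.024,"twist":0}
    - {"tx":0,"ty":0,"tz":0,"twist":0}
    - {"tx":0,"ty":0,"tz":0,"twist":0}

```text
clock: 13.65
position: [0.5607, 0.1667, 0.0328]
ee_rot: [3.14, 0.08, -0.002]
force: [0.3, -0.4, 0.3]
width: 1.003
gripper_force: 0.0
```

>>> move_arm:
  motion:
    - {"tx":0,"ty":0,"tz":0,"twist":0}
    - {"tx":0,"ty":0,"tz":0,"twist":0}
    - {"tx":0,"ty":0,"tz":0,"twist":0}
    - {"tx":0,"ty":0,"tz":0,"twist":0}
    - {"tx":0,"ty":0,"tz":0,"twist":0}
    - {"tx":0,"ty":0,"tz":0,"twist":0}
    - {"tx":0,"ty":0,"tz":0,"twist":0}
  gripper: 1

```text
clock: 14.35
position: [0.5611, 0.1679, 0.0328]
ee_rot: [-3.14, -0.082, -0.0]
force: [0.5, 0.6, 2.1]
width: 0.521
gripper_force: 15.0
```

>>> move_arm:
  motion:
    - {"tx":-0.015,"ty":0,"tz":0,"twist":0}
    - {"tx":-0.015,"ty":0,"tz":0,"twist":0}
    - {"tx":-0.015,"ty":0,"tz":0,"twist":0}
    - {"tx":-0.015,"ty":0,"tz":0,"twist":0}
    - {"tx":-0.015,"ty":0,"tz":0,"twist":0}
    - {"tx":-0.015,"ty":0,"tz":0,"twist":0}
    - {"tx":-0.015,"ty":0,"tz":0,"twist":0}
    - {"tx":-0.006,"ty":0,"tz":0,"twist":0}
    - {"tx":-0.002,"ty":0,"tz":0,"twist":0}
    - {"tx":0,"ty":0,"tz":0,"twist":0}
    - {"tx":0,"ty":0,"tz":0,"twist":0}

```text
clock: 15.45
position: [0.4482, 0.1618, 0.0328]
ee_rot: [3.14, 0.082, -0.001]
force: [-2.8, -1.2, 6.7]
width: 0.518
gripper_force: 15.0
```

>>> move_arm:
  motion:
    - {"tx":-0.002,"ty":0,"tz":0,"twist":0}
    - {"tx":-0.002,"ty":0,"tz":0,"twist":0}
    - {"tx":0,"ty":0,"tz":0,"twist":0}
    - {"tx":0,"ty":0,"tz":0,"twist":0}
    - {"tx":0,"ty":0,"tz":0,"twist":0}

```text
clock: 15.95
position: [0.4446, 0.1618, 0.0328]
ee_rot: [-3.14, -0.082, -0.001]
force: [1.1, 1.1, 1.6]
width: 0.521
gripper_force: 15.0
```

>>> move_arm:
  motion:
    - {"tx":-0.002,"ty":0,"tz":0,"twist":0}
    - {"tx":0,"ty":0,"tz":0,"twist":0}
    - {"tx":0,"ty":0,"tz":0,"twist":0}
    - {"tx":0,"ty":0,"tz":0,"twist":0}

```text
clock: 16.35
position: [0.4429, 0.1617, 0.0329]
ee_rot: [-3.14, -0.082, -0.002]
force: [5.3, -0.6, 0.9]
width: 0.518
gripper_force: 15.0
```

>>> move_arm:
  motion:
    - {"tx":-0.0015,"ty":0,"tz":0,"twist":0}
    - {"tx":0,"ty":0,"tz":0,"twist":0}
    - {"tx":0,"ty":0,"tz":0,"twist":0}
    - {"tx":0,"ty":0,"tz":0,"twist":0}

```text
clock: 16.75
position: [0.4422, 0.1616, 0.0332]
ee_rot: [-3.14, -0.081, -0.004]
force: [5.4, -1.3, 2.0]
width: 0.525
gripper_force: 15.0
```

>>> move_arm:
  motion:
    - {"tx":0.001,"ty":0,"tz":0,"twist":0}
    - {"tx":0,"ty":0,"tz":0,"twist":0}
    - {"tx":0,"ty":0,"tz":0,"twist":0}
    - {"tx":0,"ty":0,"tz":0,"twist":0}
    - {"tx":0,"ty":0,"tz":0,"twist":0}
    - {"tx":0,"ty":0,"tz":-0.035,"twist":0}
    - {"tx":0,"ty":0,"tz":-0.035,"twist":0}
    - {"tx":0,"ty":0,"tz":-0.035,"twist":0}
    - {"tx":0.0078,"ty":0.0486,"tz":0,"twist":0}
    - {"tx":0.0078,"ty":0.0486,"tz":0,"twist":0}
    - {"tx":0.0078,"ty":0.0486,"tz":0,"twist":0}
    - {"tx":0.0078,"ty":0.0486,"tz":0,"twist":0}
  gripper: -1

```text
clock: 17.95
position: [0.483, -0.0328, 0.1379]
ee_rot: [3.14, 0.083, 0.0]
force: [1.6, 0.7, 0.5]
width: 1.003
gripper_force: 0.0
```

>>> move_arm:
  motion:
    - {"tx":0.0078,"ty":0.0486,"tz":0,"twist":0}
    - {"tx":0.0078,"ty":0.0486,"tz":0,"twist":0}
    - {"tx":0.0078,"ty":0.0486,"tz":0,"twist":0}
    - {"tx":0.0078,"ty":0.0486,"tz":0,"twist":0}
    - {"tx":0.0078,"ty":0.0486,"tz":0,"twist":0}
    - {"tx":0.0078,"ty":0.0486,"tz":0,"twist":0}
    - {"tx":0,"ty":0,"tz":0,"twist":0.03}
    - {"tx":0,"ty":0,"tz":0,"twist":0}
    - {"tx":0,"ty":0,"tz":0,"twist":0}

```text
clock: 18.85
position: [0.5449, -0.3184, 0.1374]
ee_rot: [-3.14, -0.012, 0.001]
force: [0.4, 1.0, -0.4]
width: 1.003
gripper_force: 0.0
```

```bash
python3 - <<'E'
from h import *
img=arm.get_image("top")
print(tins(img,[(224,256)],z=.068)); 
for q in [(318,173),(362,179),(408,223),(456,242),(361,262)]: print(tins(img,[q])[0])
s,a=state(); print(s["position"],s["width"],np.degrees(a))
cv2.imwrite("pics/c4.png",cv2.resize(img[150:310,150:480],None,fx=2.4,fy=2.4,interpolation=cv2.INTER_CUBIC)[:,:,::-1])
E
```

```text
[(array([442.6, 163.6]), array([443. , 163.7]), array([47.9, 47.1]), 2.4, None)]
(array([674.2, -83.9]), array([674.1, -83.8]), array([48.1, 47.2]), 53.6, array([673.6, -84.7]))
(array([ 654.9, -191.3]), array([ 655.3, -193.1]), array([55.3, 47.4]), 11.5, array([ 658.7, -198.6]))
(array([ 553.4, -318.1]), array([ 553.9, -317. ]), array([66.9, 40.6]), 0.1, None)
None
(array([ 442.2, -197.7]), array([ 442.1, -197.8]), array([49.5, 48. ]), 72.1, array([ 442.2, -199. ]))
[ 0.54506798 -0.31796026  0.13760505] 1.0026466791209545 0.47170761881589884
```

View pics/c4.png

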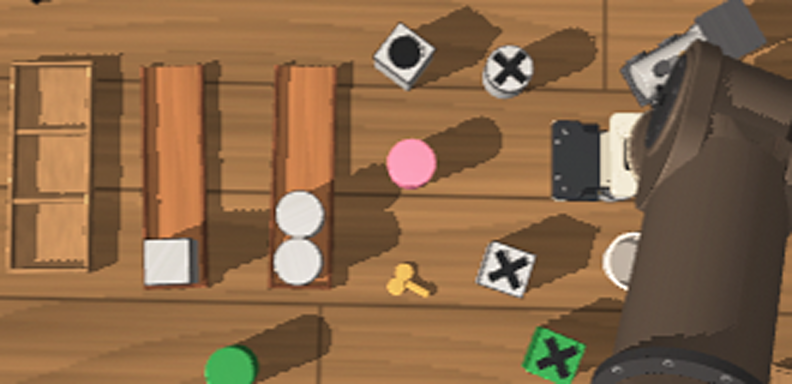

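The square lane is done: the tin is at (442.6, 163.6), which puts its front against the stop. The arm is over the OK round tin, so I grasp it there.

>>> move_arm:
  motion:
    - {"tx":0,"ty":0.001,"tz":0.035,"twist":0}
    - {"tx":0,"ty":0,"tz":0.035,"twist":0}
    - {"tx":0,"ty":0,"tz":0.03,"twist":0}
    - {"tx":0,"ty":0,"tz":0.01,"twist":0}
    - {"tx":0,"ty":0,"tz":0,"twist":0}

```text
clock: 19.4
position: [0.5443, -0.3192, 0.0268]
ee_rot: [-3.14, -0.011, 0.004]
force: [-1.0, 0.5, 0.2]
width: 0.999
gripper_force: 0.0
```

>>> move_arm:
  motion:
    - {"tx":0,"ty":0,"tz":0,"twist":0}
    - {"tx":0,"ty":0,"tz":0,"twist":0}
    - {"tx":0,"ty":0,"tz":0,"twist":0}
    - {"tx":0,"ty":0,"tz":0,"twist":0}
    - {"tx":0,"ty":0,"tz":0,"twist":0}
    - {"tx":0,"ty":0,"tz":0,"twist":0}
    - {"tx":0,"ty":0,"tz":0,"twist":0}
  gripper: 1
  squeeze: 20

```text
clock: 20.1
position: [0.545, -0.3209, 0.028]
ee_rot: [3.141, 0.008, 0.0]
force: [-1.0, 0.3, 3.2]
width: 0.544
gripper_force: 20.0
```

>>> move_arm:
  motion:
    - {"tx":0,"ty":0,"tz":-0.04,"twist":0}
    - {"tx":0,"ty":0,"tz":-0.04,"twist":0}
    - {"tx":0,"ty":0,"tz":-0.03,"twist":0}
    - {"tx":0,"ty":0,"tz":0,"twist":0}

```text
clock: 20.5
position: [0.5473, -0.3219, 0.1422]
ee_rot: [3.138, 0.008, 0.01]
force: [0.9, 0.0, -2.1]
width: 0.541
gripper_force: 20.0
```

>>> move_arm:
  motion:
    - {"tx":0.0018,"ty":-0.0431,"tz":0,"twist":0}
    - {"tx":0.0018,"ty":-0.0431,"tz":0,"twist":0}
    - {"tx":0.0018,"ty":-0.0431,"tz":0,"twist":0}
    - {"tx":0.0018,"ty":-0.0431,"tz":0,"twist":0}
    - {"tx":0.0018,"ty":-0.0431,"tz":0,"twist":0}
    - {"tx":0.0018,"ty":-0.0431,"tz":0,"twist":0}
    - {"tx":0.0018,"ty":-0.0431,"tz":0,"twist":0}
    - {"tx":0.0018,"ty":-0.0431,"tz":0,"twist":0}
    - {"tx":0,"ty":0,"tz":0,"twist":0}
    - {"tx":0,"ty":0,"tz":0,"twist":0}
    - {"tx":0,"ty":0,"tz":0,"twist":0}

```text
clock: 21.6
position: [0.5571, 0.0227, 0.1369]
ee_rot: [3.141, 0.006, -0.002]
force: [0.0, -1.8, -1.8]
width: 0.54
gripper_force: 20.0
```

>>> move_arm:
  motion:
    - {"tx":0,"ty":0,"tz":0.04,"twist":0}
    - {"tx":0,"ty":0,"tz":0.035,"twist":0}
    - {"tx":0,"ty":0,"tz":0.015,"twist":0}
    - {"tx":0,"ty":0,"tz":0.01,"twist":0}
    - {"tx":0,"ty":0,"tz":0.003,"twist":0}
    - {"tx":0,"ty":0,"tz":0,"twist":0}
    - {"tx":0,"ty":0,"tz":0,"twist":0}

```text
clock: 22.3
position: [0.5584, 0.0239, 0.0357]
ee_rot: [-3.142, -0.007, -0.003]
force: [-0.8, 0.7, -2.2]
width: 0.544
gripper_force: 20.0
```

>>> move_arm:
  motion:
    - {"tx":-0.003,"ty":0,"tz":0,"twist":0}
    - {"tx":-0.003,"ty":0,"tz":0,"twist":0}
    - {"tx":-0.002,"ty":0,"tz":0,"twist":0}
    - {"tx":-0.002,"ty":0,"tz":0,"twist":0}
    - {"tx":0,"ty":0,"tz":0,"twist":0}
    - {"tx":0,"ty":0,"tz":0,"twist":0}

```text
clock: 22.9
position: [0.5477, 0.024, 0.0348]
ee_rot: [3.142, 0.008, 0.0]
force: [0.1, -0.5, -2.3]
width: 0.541
gripper_force: 20.0
```

>>> move_arm:
  motion:
    - {"tx":-0.002,"ty":0,"tz":0,"twist":0}
    - {"tx":0,"ty":0,"tz":0,"twist":0}
    - {"tx":0,"ty":0,"tz":0,"twist":0}
    - {"tx":0,"ty":0,"tz":0,"twist":0}

```text
clock: 23.3
position: [0.5464, 0.0241, 0.035]
ee_rot: [-3.141, -0.008, -0.002]
force: [2.8, -0.1, -1.9]
width: 0.541
gripper_force: 20.0
```

>>> move_arm:
  motion:
    - {"tx":0,"ty":0,"tz":0.002,"twist":0}
    - {"tx":0,"ty":0,"tz":0,"twist":0}
    - {"tx":-0.002,"ty":0,"tz":0,"twist":0}
    - {"tx":0,"ty":0,"tz":0,"twist":0}
    - {"tx":0,"ty":0,"tz":0,"twist":0}
    - {"tx":0,"ty":0,"tz":0,"twist":0}

```text
clock: 23.9
position: [0.5461, 0.0242, 0.0335]
ee_rot: [-3.141, -0.008, -0.007]
force: [9.0, 0.2, -1.9]
width: 0.541
gripper_force: 20.0
```

>>> move_arm:
  motion:
    - {"tx":-0.001,"ty":0,"tz":0.001,"twist":0}
    - {"tx":0,"ty":0,"tz":0,"twist":0}
    - {"tx":0,"ty":0,"tz":0,"twist":0}
    - {"tx":0,"ty":0,"tz":0,"twist":0}

```text
clock: 24.3
position: [0.5462, 0.0243, 0.033]
ee_rot: [-3.141, -0.008, -0.01]
force: [11.0, 0.4, 0.7]
width: 0.542
gripper_force: 20.0
```

>>> move_arm:
  motion:
    - {"tx":0.002,"ty":0,"tz":0,"twist":0}
    - {"tx":0,"ty":0,"tz":0,"twist":0}
    - {"tx":0,"ty":0,"tz":0,"twist":0}
    - {"tx":0,"ty":0,"tz":0,"twist":0}
    - {"tx":0,"ty":0,"tz":0,"twist":0}
    - {"tx":0,"ty":0,"tz":-0.035,"twist":0}
    - {"tx":0,"ty":0,"tz":-0.035,"twist":0}
    - {"tx":0,"ty":0,"tz":-0.035,"twist":0}
    - {"tx":0.042,"ty":0.036,"tz":0,"twist":0}
    - {"tx":0.042,"ty":0.036,"tz":0,"twist":0}
    - {"tx":0.042,"ty":0.036,"tz":0,"twist":0}
  gripper: -1

```text
clock: 25.4
position: [0.6601, -0.0741, 0.1375]
ee_rot: [3.141, 0.009, 0.001]
force: [1.3, 1.0, 0.3]
width: 1.002
gripper_force: 0.0
```

>>> move_arm:
  motion:
    - {"tx":0,"ty":0,"tz":0,"twist":0.0813}
    - {"tx":0,"ty":0,"tz":0,"twist":0.0813}
    - {"tx":0,"ty":0,"tz":0,"twist":0.0813}
    - {"tx":0,"ty":0,"tz":0,"twist":0.0813}
    - {"tx":0,"ty":0,"tz":0,"twist":0.0813}
    - {"tx":0,"ty":0,"tz":0,"twist":0}
    - {"tx":0,"ty":0,"tz":0,"twist":0}

```text
clock: 26.1
position: [0.6588, -0.0728, 0.1366]
ee_rot: [2.987, -0.973, -0.001]
force: [0.3, -0.8, 0.0]
width: 1.001
gripper_force: 0.0
```

```bash
python3 - <<'E'
from h import *
img=arm.get_image("top")
print(tins(img,[(274,220)],s=12,z=.068)); 
for q in [(362,179),(408,223),(456,242),(361,262)]: print(tins(img,[q])[0])
s,a=state(); p=s["position"]*1000;print(p,s["width"],np.degrees(a))
d=np.array([674,-84.4])-p[:2]; print("tx,ty",d[0]*np.cos(a)+d[1]*np.sin(a),d[0]*np.sin(a)-d[1]*np.cos(a))
cv2.imwrite("pics/c5.png",cv2.resize(img[150:310,150:480],None,fx=2.4,fy=2.4,interpolation=cv2.INTER_CUBIC)[:,:,::-1])
E
```

```text
[(array([543.1,  30.3]), array([543. ,  28.4]), array([41.8, 57.2]), 86.9, array([546.2,  25.6]))]
(array([ 641.7, -191.2]), array([ 644.6, -190.8]), array([43.9, 32.8]), 58.3, array([ 650.3, -193.8]))
None
(array([ 498.6, -447. ]), array([ 498.6, -447. ]), array([48.4, 47.7]), 65.3, array([ 498.8, -447.4]))
(array([ 442.6, -196.3]), array([ 442.4, -196.3]), array([52.5, 48.2]), 72.0, array([ 442.1, -199. ]))
[658.80690451 -72.91335535 136.61820797] 1.0013289022822158 -36.08501804858455
tx,ty 19.043669866364954 0.3343557941424269
```

View pics/c5.png

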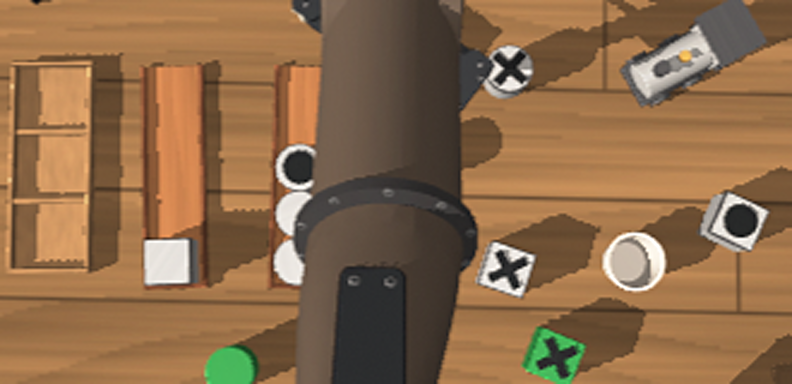

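The three round tins stand close together in the round lane. I descend on the first OK square.

>>> move_arm:
  motion:
    - {"tx":0.019,"ty":0,"tz":0,"twist":0}
    - {"tx":0,"ty":0,"tz":0.035,"twist":0}
    - {"tx":0,"ty":0,"tz":0.035,"twist":0}
    - {"tx":0,"ty":0,"tz":0.028,"twist":0}
    - {"tx":0,"ty":0,"tz":0.01,"twist":0}
    - {"tx":0,"ty":0,"tz":0,"twist":0}
    - {"tx":0,"ty":0,"tz":0,"twist":0}

```text
clock: 26.85
position: [0.6752, -0.0844, 0.03]
ee_rot: [-2.985, 0.977, -0.002]
force: [-0.3, 1.0, -0.1]
width: 1.001
gripper_force: 0.0
```

>>> move_arm:
  motion:
    - {"tx":0,"ty":0,"tz":0,"twist":0}
    - {"tx":0,"ty":0,"tz":0,"twist":0}
    - {"tx":0,"ty":0,"tz":0,"twist":0}
    - {"tx":0,"ty":0,"tz":0,"twist":0}
    - {"tx":0,"ty":0,"tz":0,"twist":0}
    - {"tx":0,"ty":0,"tz":0,"twist":0}
    - {"tx":0,"ty":0,"tz":0,"twist":0}
  gripper: 1

```text
clock: 27.55
position: [0.6743, -0.0844, 0.0288]
ee_rot: [2.985, -0.979, -0.0]
force: [-1.0, -0.2, 1.9]
width: 0.522
gripper_force: 20.0
```

>>> move_arm:
  motion:
    - {"tx":0,"ty":0,"tz":-0.04,"twist":0}
    - {"tx":0,"ty":0,"tz":-0.04,"twist":0}
    - {"tx":0,"ty":0,"tz":-0.03,"twist":0}
    - {"tx":0,"ty":0,"tz":0,"twist":-0.0873}
    - {"tx":0,"ty":0,"tz":0,"twist":-0.0873}
    - {"tx":0,"ty":0,"tz":0,"twist":-0.0873}
    - {"tx":0,"ty":0,"tz":0,"twist":-0.0873}
    - {"tx":0,"ty":0,"tz":0,"twist":-0.0873}
    - {"tx":0,"ty":0,"tz":0,"twist":0}
    - {"tx":0,"ty":0,"tz":0,"twist":0}

```text
clock: 28.55
position: [0.6741, -0.0844, 0.1384]
ee_rot: [-3.14, -0.075, 0.001]
force: [0.2, 0.4, -0.9]
width: 0.52
gripper_force: 20.0
```

>>> move_arm:
  motion:
    - {"tx":-0.0233,"ty":-0.0366,"tz":0,"twist":0}
    - {"tx":-0.0233,"ty":-0.0366,"tz":0,"twist":0}
    - {"tx":-0.0233,"ty":-0.0366,"tz":0,"twist":0}
    - {"tx":-0.0233,"ty":-0.0366,"tz":0,"twist":0}
    - {"tx":-0.0233,"ty":-0.0366,"tz":0,"twist":0}
    - {"tx":-0.0233,"ty":-0.0366,"tz":0,"twist":0}
    - {"tx":-0.0233,"ty":-0.0366,"tz":0,"twist":0}
    - {"tx":0,"ty":0,"tz":0,"twist":0}
    - {"tx":0,"ty":0,"tz":0,"twist":0}
    - {"tx":0,"ty":0,"tz":0,"twist":0}
    - {"tx":0,"ty":0,"tz":0,"twist":0}

```text
clock: 29.65
position: [0.4989, 0.1617, 0.1386]
ee_rot: [3.14, 0.077, 0.0]
force: [-0.1, 0.2, -1.7]
width: 0.526
gripper_force: 20.0
```

>>> move_arm:
  motion:
    - {"tx":0,"ty":-0.0025,"tz":0.04,"twist":0}
    - {"tx":0,"ty":0,"tz":0.035,"twist":0}
    - {"tx":0,"ty":0,"tz":0.015,"twist":0}
    - {"tx":0,"ty":0,"tz":0.011,"twist":0}
    - {"tx":0,"ty":0,"tz":0.005,"twist":0}
    - {"tx":0,"ty":0,"tz":0,"twist":0}
    - {"tx":0,"ty":0,"tz":0,"twist":0}

```text
clock: 30.35
position: [0.4988, 0.1655, 0.0333]
ee_rot: [-3.14, -0.08, -0.002]
force: [-0.0, 0.4, -1.7]
width: 0.52
gripper_force: 20.0
```

>>> move_arm:
  motion:
    - {"tx":-0.003,"ty":0,"tz":0,"twist":0}
    - {"tx":-0.002,"ty":0,"tz":0,"twist":0}
    - {"tx":-0.002,"ty":0,"tz":0,"twist":0}
    - {"tx":-0.002,"ty":0,"tz":0,"twist":0}
    - {"tx":0,"ty":0,"tz":0,"twist":0}
    - {"tx":0,"ty":0,"tz":0,"twist":0}

```text
clock: 30.95
position: [0.4906, 0.1654, 0.0333]
ee_rot: [-3.14, -0.082, -0.005]
force: [4.5, -0.3, -1.9]
width: 0.523
gripper_force: 20.0
```

>>> move_arm:
  motion:
    - {"tx":-0.002,"ty":0,"tz":0,"twist":0}
    - {"tx":0,"ty":0,"tz":0,"twist":0}
    - {"tx":0,"ty":0,"tz":0,"twist":0}
    - {"tx":0,"ty":0,"tz":0,"twist":0}

```text
clock: 31.35
position: [0.4902, 0.1654, 0.0338]
ee_rot: [-3.139, -0.081, -0.009]
force: [8.3, -1.1, -1.6]
width: 0.522
gripper_force: 20.0
```

>>> move_arm:
  motion:
    - {"tx":0.002,"ty":0,"tz":0.001,"twist":0}
    - {"tx":0,"ty":0,"tz":0.001,"twist":0}
    - {"tx":0,"ty":0,"tz":0,"twist":0}
    - {"tx":-0.002,"ty":0,"tz":0,"twist":0}
    - {"tx":0,"ty":0,"tz":0,"twist":0}
    - {"tx":0,"ty":0,"tz":0,"twist":0}

```text
clock: 31.95
position: [0.4904, 0.1655, 0.032]
ee_rot: [-3.139, -0.081, -0.01]
force: [10.3, -1.2, 3.2]
width: 0.521
gripper_force: 20.0
```

>>> move_arm:
  motion:
    - {"tx":0.002,"ty":0,"tz":0,"twist":0}
    - {"tx":0,"ty":0,"tz":0,"twist":0}
    - {"tx":0,"ty":0,"tz":0,"twist":0}
    - {"tx":0,"ty":0,"tz":0,"twist":0}
    - {"tx":0,"ty":0,"tz":0,"twist":0}
    - {"tx":0,"ty":0,"tz":-0.035,"twist":0}
    - {"tx":0,"ty":0,"tz":-0.035,"twist":0}
    - {"tx":0,"ty":0,"tz":-0.035,"twist":0}
    - {"tx":-0.0018,"ty":0.0471,"tz":0,"twist":0}
    - {"tx":-0.0018,"ty":0.0471,"tz":0,"twist":0}
    - {"tx":-0.0018,"ty":0.0471,"tz":0,"twist":0}
    - {"tx":-0.0018,"ty":0.0471,"tz":0,"twist":0}
  gripper: -1

```text
clock: 33.15
position: [0.4912, -0.0251, 0.1359]
ee_rot: [3.14, 0.083, 0.0]
force: [1.4, 1.0, 0.1]
width: 1.004
gripper_force: 0.0
```

>>> move_arm:
  motion:
    - {"tx":-0.0018,"ty":0.0471,"tz":0,"twist":0}
    - {"tx":-0.0018,"ty":0.0471,"tz":0,"twist":0}
    - {"tx":-0.0018,"ty":0.0471,"tz":0,"twist":0}
    - {"tx":-0.0018,"ty":0.0471,"tz":0,"twist":0}
    - {"tx":-0.0018,"ty":0.0471,"tz":0,"twist":0}
    - {"tx":-0.0018,"ty":0.0471,"tz":0,"twist":0}
    - {"tx":0,"ty":0,"tz":0,"twist":0.0767}
    - {"tx":0,"ty":0,"tz":0,"twist":0.0767}
    - {"tx":0,"ty":0,"tz":0,"twist":0.0767}
    - {"tx":0,"ty":0,"tz":0,"twist":0.0767}
    - {"tx":0,"ty":0,"tz":0,"twist":0}
    - {"tx":0,"ty":0,"tz":0,"twist":0}

```text
clock: 34.35
position: [0.4954, -0.3059, 0.1356]
ee_rot: [3.071, -0.664, -0.001]
force: [-0.5, -0.2, -0.0]
width: 1.0
gripper_force: 0.0
```

```bash
python3 - <<'E'
from h import *
img=arm.get_image("top")
for q in [(222,257),(222,238)]: print(tins(img,[q],s=13,z=.068)[0]); 
for q in [(362,179),(456,242),(361,262)]: print(tins(img,[q])[0])
s,a=state(); p=s["position"]*1000;print(p,s["width"],np.degrees(a))
d=np.array([498.8,-447])-p[:2]; print("tx,ty",d[0]*np.cos(a)+d[1]*np.sin(a),d[0]*np.sin(a)-d[1]*np.cos(a))
cv2.imwrite("pics/c6.png",cv2.resize(img[150:310,150:480],None,fx=2.4,fy=2.4,interpolation=cv2.INTER_CUBIC)[:,:,::-1])
E
```

```text
(array([443. , 163.6]), array([443.1, 163.7]), array([47.5, 47.1]), 2.4, None)
(array([491.4, 167.5]), array([491.1, 167.7]), array([46. , 48.5]), 2.4, array([490.8, 166.3]))
(array([ 654.9, -191.3]), array([ 655.3, -193.1]), array([55.3, 47.4]), 11.5, array([ 658.7, -198.6]))
None
(array([ 442.3, -197.7]), array([ 442.1, -197.8]), array([49.5, 48.1]), 72.3, array([ 442.2, -199. ]))
[ 495.48359894 -305.95483875  135.63714973] 1.0037520787806082 -24.416019307639022
tx,ty 61.322100335392754 127.06036375727795
```

View pics/c6.png

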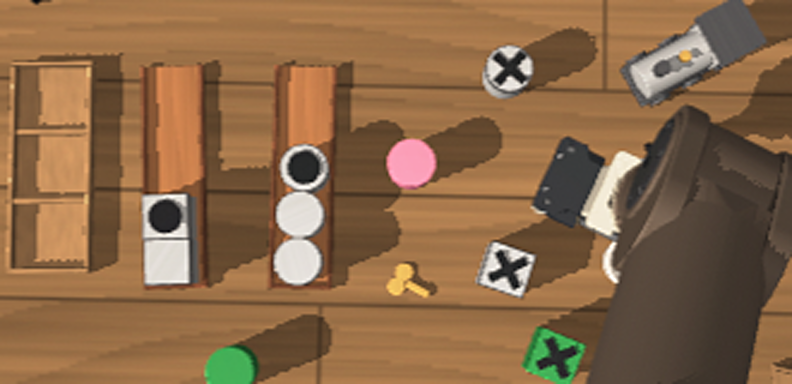

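The square lane shows two tins at 48 mm spacing. On to the second OK square.

>>> move_arm:
  motion:
    - {"tx":0.0204,"ty":0.0424,"tz":0,"twist":0}
    - {"tx":0.0204,"ty":0.0424,"tz":0,"twist":0}
    - {"tx":0.0204,"ty":0.0424,"tz":0,"twist":0}
    - {"tx":0,"ty":0,"tz":0,"twist":0}
    - {"tx":0,"ty":0,"tz":0,"twist":0}
    - {"tx":0,"ty":0,"tz":0,"twist":0}

```text
clock: 35.0
position: [0.4985, -0.4461, 0.1355]
ee_rot: [-3.069, 0.666, 0.0]
force: [0.4, 0.3, -0.2]
width: 0.998
gripper_force: 0.0
```

```bash
python3 - <<'E'
from h import *
s,a=state(); p=s["position"]*1000;print(p,s["width"],np.degrees(a))
im=arm.get_image("side")
uv=topix("side",[.4988,-.447,.067])[0]; print(uv)
x,y=map(int,uv); c=cv2.resize(im[y-45:y+45,x-70:x+70],None,fx=4,fy=4)
cv2.circle(c,(280,180),4,(255,0,0),-1); cv2.imwrite("pics/s7.png",c[:,:,::-1])
E
```

```text
[ 498.45500808 -446.07479683  135.46844179] 0.9979898304923422 -24.492850358031493
[372.43748956 151.14877653]
```

View pics/s7.png

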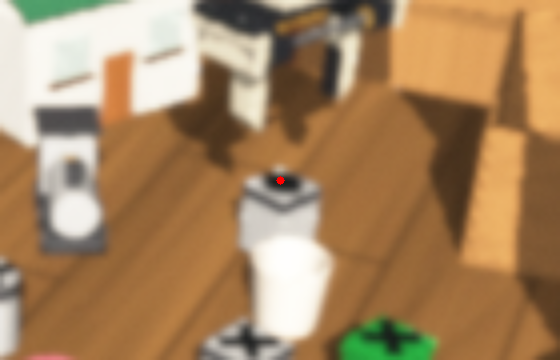

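The side view shows the tin's tag right at the predicted point, so I descend and grip.

>>> move_arm:
  motion:
    - {"tx":0,"ty":0.001,"tz":0.035,"twist":0}
    - {"tx":0,"ty":0,"tz":0.035,"twist":0}
    - {"tx":0,"ty":0,"tz":0.027,"twist":0}
    - {"tx":0,"ty":0,"tz":0.01,"twist":0}
    - {"tx":0,"ty":0,"tz":0,"twist":0}
    - {"tx":0,"ty":0,"tz":0,"twist":0}

```text
clock: 35.65
position: [0.4987, -0.4483, 0.0301]
ee_rot: [3.069, -0.668, 0.003]
force: [-0.0, 0.1, 0.2]
width: 1.002
gripper_force: 0.0
```

>>> move_arm:
  motion:
    - {"tx":0,"ty":0,"tz":0,"twist":0}
    - {"tx":0,"ty":0,"tz":0,"twist":0}
    - {"tx":0,"ty":0,"tz":0,"twist":0}
    - {"tx":0,"ty":0,"tz":0,"twist":0}
    - {"tx":0,"ty":0,"tz":0,"twist":0}
    - {"tx":0,"ty":0,"tz":0,"twist":0}
    - {"tx":0,"ty":0,"tz":0,"twist":0}
  gripper: 1

```text
clock: 36.35
position: [0.4978, -0.4482, 0.0288]
ee_rot: [3.069, -0.67, 0.0]
force: [-0.6, 0.5, 1.4]
width: 0.522
gripper_force: 20.0
```

>>> move_arm:
  motion:
    - {"tx":0,"ty":0,"tz":-0.04,"twist":0}
    - {"tx":0,"ty":0,"tz":-0.04,"twist":0}
    - {"tx":0,"ty":0,"tz":-0.04,"twist":0}
    - {"tx":0,"ty":0,"tz":0,"twist":-0.0765}
    - {"tx":0,"ty":0,"tz":0,"twist":-0.0765}
    - {"tx":0,"ty":0,"tz":0,"twist":-0.0765}
    - {"tx":0,"ty":0,"tz":0,"twist":-0.0765}
    - {"tx":0,"ty":0,"tz":0,"twist":0}
    - {"tx":0,"ty":0,"tz":0,"twist":0}

```text
clock: 37.25
position: [0.4975, -0.4482, 0.1484]
ee_rot: [-3.14, -0.074, 0.001]
force: [-0.7, 0.3, -1.7]
width: 0.523
gripper_force: 20.0
```

>>> move_arm:
  motion:
    - {"tx":0.006,"ty":-0.0472,"tz":0,"twist":0}
    - {"tx":0.006,"ty":-0.0472,"tz":0,"twist":0}
    - {"tx":0.006,"ty":-0.0472,"tz":0,"twist":0}
    - {"tx":0.006,"ty":-0.0472,"tz":0,"twist":0}
    - {"tx":0.006,"ty":-0.0472,"tz":0,"twist":0}
    - {"tx":0.006,"ty":-0.0472,"tz":0,"twist":0}
    - {"tx":0.006,"ty":-0.0472,"tz":0,"twist":0}
    - {"tx":0.006,"ty":-0.0472,"tz":0,"twist":0}
    - {"tx":0.006,"ty":-0.0472,"tz":0,"twist":0}
    - {"tx":0.006,"ty":-0.0472,"tz":0,"twist":0}
    - {"tx":0.006,"ty":-0.0472,"tz":0,"twist":0}
    - {"tx":0.006,"ty":-0.0472,"tz":0,"twist":0}

```text
clock: 38.45
position: [0.5408, 0.123, 0.1489]
ee_rot: [3.141, 0.074, 0.001]
force: [0.8, -0.2, -2.3]
width: 0.521
gripper_force: 20.0
```

>>> move_arm:
  motion:
    - {"tx":0.006,"ty":-0.04,"tz":0,"twist":0}
    - {"tx":0,"ty":0,"tz":0,"twist":0}
    - {"tx":0,"ty":0,"tz":0,"twist":0}
    - {"tx":0,"ty":0,"tz":0,"twist":0}

```text
clock: 38.85
position: [0.5448, 0.1598, 0.1485]
ee_rot: [3.14, 0.075, -0.001]
force: [0.2, 0.0, -1.9]
width: 0.521
gripper_force: 20.0
```

>>> move_arm:
  motion:
    - {"tx":0.002,"ty":-0.007,"tz":0,"twist":0}
    - {"tx":0,"ty":0,"tz":0.04,"twist":0}
    - {"tx":0,"ty":0,"tz":0.04,"twist":0}
    - {"tx":0,"ty":0,"tz":0.015,"twist":0}
    - {"tx":0,"ty":0,"tz":0.012,"twist":0}
    - {"tx":0,"ty":0,"tz":0.007,"twist":0}
    - {"tx":0,"ty":0,"tz":0.002,"twist":0}
    - {"tx":0,"ty":0,"tz":0,"twist":0}
    - {"tx":0,"ty":0,"tz":0,"twist":0}

```text
clock: 39.75
position: [0.5472, 0.1687, 0.0336]
ee_rot: [-3.14, -0.08, -0.003]
force: [0.1, 0.1, -2.5]
width: 0.523
gripper_force: 20.0
```

>>> move_arm:
  motion:
    - {"tx":-0.003,"ty":0,"tz":0,"twist":0}
    - {"tx":-0.002,"ty":0,"tz":0,"twist":0}
    - {"tx":-0.002,"ty":0,"tz":0,"twist":0}
    - {"tx":-0.001,"ty":0,"tz":0,"twist":0}
    - {"tx":0,"ty":0,"tz":0,"twist":0}
    - {"tx":0,"ty":0,"tz":0,"twist":0}

```text
clock: 40.35
position: [0.5385, 0.1681, 0.0327]
ee_rot: [3.141, 0.08, 0.0]
force: [-0.6, 0.8, -2.3]
width: 0.519
gripper_force: 20.0
```

>>> move_arm:
  motion:
    - {"tx":-0.0015,"ty":0,"tz":0,"twist":0}
    - {"tx":0,"ty":0,"tz":0,"twist":0}
    - {"tx":0,"ty":0,"tz":0,"twist":0}
    - {"tx":0,"ty":0,"tz":0,"twist":0}

```text
clock: 40.75
position: [0.5376, 0.1681, 0.0329]
ee_rot: [-3.14, -0.08, -0.002]
force: [4.2, -0.5, -1.4]
width: 0.519
gripper_force: 20.0
```

>>> move_arm:
  motion:
    - {"tx":0,"ty":0,"tz":0.001,"twist":0}
    - {"tx":-0.0015,"ty":0,"tz":0.001,"twist":0}
    - {"tx":0,"ty":0,"tz":0,"twist":0}
    - {"tx":0,"ty":0,"tz":0,"twist":0}
    - {"tx":0,"ty":0,"tz":0,"twist":0}

```text
clock: 41.25
position: [0.5377, 0.1681, 0.0326]
ee_rot: [-3.14, -0.079, -0.007]
force: [2.4, -2.3, 14.8]
width: 0.521
gripper_force: 20.0
```

>>> move_arm:
  motion:
    - {"tx":0.001,"ty":0,"tz":-0.001,"twist":0}
    - {"tx":0,"ty":0,"tz":0,"twist":0}
    - {"tx":0,"ty":0,"tz":0,"twist":0}
    - {"tx":0,"ty":0,"tz":0,"twist":0}
    - {"tx":0,"ty":0,"tz":0,"twist":0}
    - {"tx":0,"ty":0,"tz":-0.035,"twist":0}
    - {"tx":0,"ty":0,"tz":-0.035,"twist":0}
    - {"tx":0,"ty":0,"tz":-0.035,"twist":0}
    - {"tx":0,"ty":0,"tz":0,"twist":0.026}
    - {"tx":0,"ty":0,"tz":0,"twist":0}
  gripper: -1

```text
clock: 42.25
position: [0.5369, 0.1681, 0.1377]
ee_rot: [-3.141, -0.014, -0.003]
force: [-0.8, -0.6, -0.2]
width: 1.004
gripper_force: 0.0
```

```bash
python3 - <<'E'
from h import *
img=arm.get_image("top")
for n,(u,v) in dict(badr=(362,179),badsq=(361,262)).items():
    s=15; x0,y0=int(u)-s,int(v)-s
    h=cv2.resize(img[y0:y0+2*s,x0:x0+2*s],None,fx=4,fy=4,interpolation=cv2.INTER_CUBIC)
    m=(h.max(2)<75).astype(np.uint8); N,l,st,ce=cv2.connectedComponentsWithStats(m)
    for k in range(1,N):
        if st[k,4]>100: print(n,st[k],np.round(onz("top",(ce[k]+.5)/4-.5+[x0,y0],.067)[0]*1000,1), np.round((ce[k]+.5)/4-.5+[x0,y0],1))
    print(tins(img,[(u,v)])[0])
s,a=state(); p=s["position"]*1000;print(p,s["width"],np.degrees(a))
E
```

```text
badr [  34   29   56   56 1589] [ 659.3 -198.4] [361.9 177.7]
badr [ 77  89  25   7 101] [ 636.2 -217.5] [369.2 186.7]
(array([ 641.7, -200.6]), array([ 641.7, -200.3]), array([15.7, 32.9]), 27.9, array([ 644.5, -200. ]))
badsq [  32   30   62   63 1442] [ 442.2 -199. ] [361.3 261.8]
(array([ 442.6, -196.3]), array([ 442.2, -196.5]), array([52.5, 48.2]), 72.0, array([ 442.1, -199. ]))
[536.24954139 167.81612569 136.66549842] 0.9987697471901965 0.6121724000153667
```

>>> move_arm:
  motion:
    - {"tx":0.0148,"ty":0.0459,"tz":0,"twist":0}
    - {"tx":0.0148,"ty":0.0459,"tz":0,"twist":0}
    - {"tx":0.0148,"ty":0.0459,"tz":0,"twist":0}
    - {"tx":0.0148,"ty":0.0459,"tz":0,"twist":0}
    - {"tx":0.0148,"ty":0.0459,"tz":0,"twist":0}
    - {"tx":0.0148,"ty":0.0459,"tz":0,"twist":0}
    - {"tx":0.0148,"ty":0.0459,"tz":0,"twist":0}
    - {"tx":0.0148,"ty":0.0459,"tz":0,"twist":0}
    - {"tx":0,"ty":0,"tz":0,"twist":0}
    - {"tx":0,"ty":0,"tz":0,"twist":0}
    - {"tx":0,"ty":0,"tz":0,"twist":0}

```text
clock: 43.4
position: [0.658, -0.1962, 0.1356]
ee_rot: [-3.14, -0.019, 0.003]
force: [-0.1, 0.7, -0.5]
width: 1.002
gripper_force: 0.0
```

```bash
python3 - <<'E'
from h import *
img=arm.get_image("top")
for q in [(222,257),(222,238),(222,219)]: print(tins(img,[q],s=12,z=.068)[0])
for q in [(361,262)]: print(tins(img,[q])[0])
s,a=state(); p=s["position"]*1000;print(p,s["width"],np.degrees(a))
im=arm.get_image("side")
uv=topix("side",[.6593,-.1984,.067])[0]; print(uv)
x,y=map(int,uv); c=cv2.resize(im[y-45:y+45,x-70:x+70],None,fx=4,fy=4)
cv2.circle(c,(280,180),4,(255,0,0),-1); cv2.imwrite("pics/s8.png",np.vstack([c,cv2.resize(img[150:310,150:480],(560,240))])[:,:,::-1])
E
```

```text
(array([442.6, 163.7]), array([442.7, 163.8]), array([48.2, 47.1]), 2.2, None)
(array([497.7, 166.5]), array([497.3, 166.8]), array([59.8, 45.9]), 2.4, array([493.8, 166.4]))
(array([539. , 168.8]), array([539. , 168.8]), array([47.9, 44.9]), 2.4, array([538.8, 168.6]))
None
[ 658.16613817 -195.82688581  136.01209286] 0.9964874734978557 0.7282943885521578
[298.33874353 173.54126027]
```

View pics/s8.png

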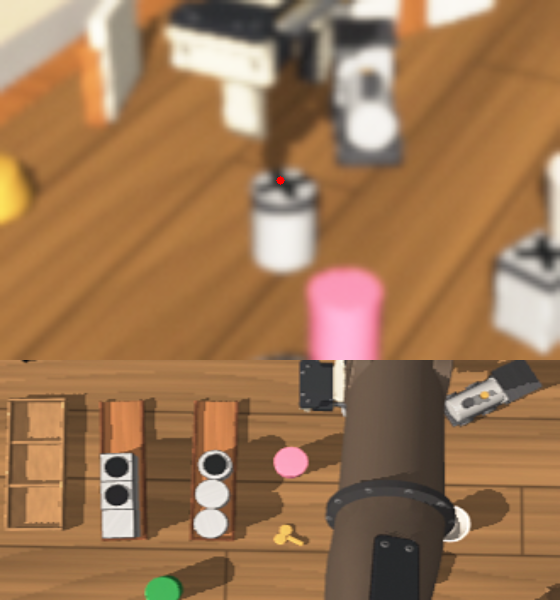

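Both lanes are complete, and the reject round tin is where predicted. Gripping it next.

>>> move_arm:
  motion:
    - {"tx":0.001,"ty":0.002,"tz":0.035,"twist":0}
    - {"tx":0,"ty":0,"tz":0.035,"twist":0}
    - {"tx":0,"ty":0,"tz":0.027,"twist":0}
    - {"tx":0,"ty":0,"tz":0.01,"twist":0}
    - {"tx":0,"ty":0,"tz":0,"twist":0}
    - {"tx":0,"ty":0,"tz":0,"twist":0}

```text
clock: 44.1
position: [0.6605, -0.1996, 0.0311]
ee_rot: [3.141, 0.017, 0.003]
force: [0.3, 0.6, -0.9]
width: 1.003
gripper_force: 0.0
```

>>> move_arm:
  motion:
    - {"tx":0,"ty":0,"tz":0,"twist":0}
    - {"tx":0,"ty":0,"tz":0,"twist":0}
    - {"tx":0,"ty":0,"tz":0,"twist":0}
    - {"tx":0,"ty":0,"tz":0,"twist":0}
    - {"tx":0,"ty":0,"tz":0,"twist":0}
    - {"tx":0,"ty":0,"tz":0,"twist":0}
    - {"tx":0,"ty":0,"tz":0,"twist":0}
  gripper: 1

```text
clock: 44.8
position: [0.6596, -0.2001, 0.0298]
ee_rot: [3.142, 0.016, 0.0]
force: [-0.1, -0.1, 1.0]
width: 0.541
gripper_force: 20.0
```

>>> move_arm:
  motion:
    - {"tx":0,"ty":0,"tz":-0.04,"twist":0}
    - {"tx":0,"ty":0,"tz":-0.04,"twist":0}
    - {"tx":0,"ty":0,"tz":-0.04,"twist":0}
    - {"tx":0,"ty":0,"tz":0,"twist":-0.02}
    - {"tx":0,"ty":0,"tz":0,"twist":0}

```text
clock: 45.3
position: [0.6597, -0.2001, 0.1502]
ee_rot: [3.141, 0.067, 0.002]
force: [0.0, 0.5, -4.5]
width: 0.537
gripper_force: 20.0
```

>>> move_arm:
  motion:
    - {"tx":-0.0013,"ty":-0.0461,"tz":0,"twist":0}
    - {"tx":-0.0013,"ty":-0.0461,"tz":0,"twist":0}
    - {"tx":-0.0013,"ty":-0.0461,"tz":0,"twist":0}
    - {"tx":-0.0013,"ty":-0.0461,"tz":0,"twist":0}
    - {"tx":-0.0013,"ty":-0.0461,"tz":0,"twist":0}
    - {"tx":-0.0013,"ty":-0.0461,"tz":0,"twist":0}
    - {"tx":-0.0013,"ty":-0.0461,"tz":0,"twist":0}
    - {"tx":-0.0013,"ty":-0.0461,"tz":0,"twist":0}
    - {"tx":-0.0013,"ty":-0.0461,"tz":0,"twist":0}
    - {"tx":-0.0013,"ty":-0.0461,"tz":0,"twist":0}
    - {"tx":-0.0013,"ty":-0.0461,"tz":0,"twist":0}
    - {"tx":0,"ty":0,"tz":0,"twist":0}

```text
clock: 46.5
position: [0.6194, 0.3156, 0.147]
ee_rot: [-3.136, -0.081, 0.008]
force: [-1.2, 1.0, -2.3]
width: 0.538
gripper_force: 20.0
```

>>> move_arm:
  motion:
    - {"tx":0,"ty":0,"tz":0.035,"twist":0}
    - {"tx":0,"ty":0,"tz":0.02,"twist":0}
    - {"tx":0,"ty":0,"tz":0,"twist":0}
    - {"tx":0,"ty":0,"tz":0,"twist":0}

```text
clock: 46.9
position: [0.6235, 0.3053, 0.0934]
ee_rot: [3.14, 0.065, -0.004]
force: [0.4, 0.2, -2.4]
width: 0.541
gripper_force: 20.0
```

>>> move_arm:
  motion:
    - {"tx":0,"ty":0,"tz":0.025,"twist":0}
    - {"tx":0,"ty":0,"tz":0.015,"twist":0}
    - {"tx":0,"ty":0,"tz":0.01,"twist":0}
    - {"tx":0,"ty":0,"tz":0.006,"twist":0}
    - {"tx":0,"ty":0,"tz":0.002,"twist":0}
    - {"tx":0,"ty":0,"tz":0,"twist":0}
    - {"tx":0,"ty":0,"tz":0,"twist":0}

```text
clock: 47.6
position: [0.6247, 0.3063, 0.0375]
ee_rot: [-3.14, -0.065, -0.002]
force: [0.2, -0.4, -2.7]
width: 0.542
gripper_force: 20.0
```

>>> move_arm:
  motion:
    - {"tx":0,"ty":0,"tz":0.001,"twist":0}
    - {"tx":0,"ty":0,"tz":0,"twist":0}
    - {"tx":0,"ty":0,"tz":0,"twist":0}

```text
clock: 47.9
position: [0.6244, 0.3061, 0.0359]
ee_rot: [-3.141, -0.065, -0.001]
force: [0.2, -0.7, -1.7]
width: 0.54
gripper_force: 20.0
```

Within about 1 mm of the tray floor now. I release here and lift, then head for the reject square.

>>> move_arm:
  motion:
    - {"tx":0,"ty":0,"tz":0.001,"twist":0}
    - {"tx":0,"ty":0,"tz":0,"twist":0}

```text
clock: 48.1
position: [0.6244, 0.3061, 0.0348]
ee_rot: [-3.141, -0.065, -0.0]
force: [0.1, -0.5, -1.7]
width: 0.541
gripper_force: 20.0
```

>>> move_arm:
  motion:
    - {"tx":0,"ty":0,"tz":0,"twist":0}
    - {"tx":0,"ty":0,"tz":0,"twist":0}
    - {"tx":0,"ty":0,"tz":0,"twist":0}
    - {"tx":0,"ty":0,"tz":0,"twist":0}
    - {"tx":0,"ty":0,"tz":0,"twist":0}
    - {"tx":0,"ty":0,"tz":-0.035,"twist":0}
    - {"tx":0,"ty":0,"tz":-0.035,"twist":0}
    - {"tx":0,"ty":0,"tz":-0.035,"twist":0}
    - {"tx":0,"ty":0,"tz":0,"twist":0}
  gripper: -1

```text
clock: 49.0
position: [0.627, 0.3078, 0.1456]
ee_rot: [-3.136, -0.065, -0.012]
force: [-0.3, 0.1, -0.1]
width: 1.0
gripper_force: 0.0
```

```bash
python3 - <<'E'
from h import *
img=arm.get_image("top"); print(tins(img,[(361,262)])[0])
s,a=state(); p=s["position"]*1000;print(p,s["width"],np.degrees(a))
E
```

```text
(array([ 442.7, -196.3]), array([ 442.4, -196.4]), array([52.9, 48.6]), 72.7, array([ 442.1, -199. ]))
[625.80259894 307.05355336 142.84426056] 1.000530629603663 2.3675359015647555
```

>>> move_arm:
  motion:
    - {"tx":-0.0186,"ty":0.0452,"tz":0,"twist":0}
    - {"tx":-0.0186,"ty":0.0452,"tz":0,"twist":0}
    - {"tx":-0.0186,"ty":0.0452,"tz":0,"twist":0}
    - {"tx":-0.0186,"ty":0.0452,"tz":0,"twist":0}
    - {"tx":-0.0186,"ty":0.0452,"tz":0,"twist":0}
    - {"tx":-0.0186,"ty":0.0452,"tz":0,"twist":0}
    - {"tx":-0.0186,"ty":0.0452,"tz":0,"twist":0}
    - {"tx":-0.0186,"ty":0.0452,"tz":0,"twist":0}
    - {"tx":-0.0186,"ty":0.0452,"tz":0,"twist":0}
    - {"tx":-0.0186,"ty":0.0452,"tz":0,"twist":0}
    - {"tx":-0.0186,"ty":0.0452,"tz":0,"twist":0}

```text
clock: 50.15
position: [0.4388, -0.2008, 0.139]
ee_rot: [-3.141, -0.065, 0.002]
force: [-0.2, -0.4, -0.2]
width: 0.999
gripper_force: 0.0
```

>>> move_arm:
  motion:
    - {"tx":0,"ty":0,"tz":0,"twist":0.0757}
    - {"tx":0,"ty":0,"tz":0,"twist":0.0757}
    - {"tx":0,"ty":0,"tz":0,"twist":0.0757}
    - {"tx":0,"ty":0,"tz":0,"twist":0}
    - {"tx":0,"ty":0,"tz":0,"twist":0}
    - {"tx":0,"ty":0,"tz":0,"twist":0}

```text
clock: 50.75
position: [0.4402, -0.199, 0.1394]
ee_rot: [-3.103, 0.488, 0.001]
force: [0.4, 0.2, -0.4]
width: 0.999
gripper_force: 0.0
```

```bash
python3 - <<'E'
from h import *
img=arm.get_image("top"); 
s,a=state(); p=s["position"]*1000;print(p,s["width"],np.degrees(a))
d=np.array([442.2,-198.2])-p[:2]; print("tx,ty",d[0]*np.cos(a)+d[1]*np.sin(a),d[0]*np.sin(a)-d[1]*np.cos(a))
im=arm.get_image("side")
uv=topix("side",[.4422,-.1985,.067])[0]
x,y=map(int,uv); c=cv2.resize(im[y-45:y+45,x-70:x+70],None,fx=4,fy=4)
cv2.circle(c,(280,180),4,(255,0,0),-1); cv2.imwrite("pics/s9.png",np.vstack([c,cv2.resize(img[150:310,150:480],(560,240))])[:,:,::-1])
E
```

```text
[ 440.32964525 -199.06463234  139.48806526] 0.9963385817823136 -17.923528858347378
tx,ty 1.513494568372252 -1.3982668478706342
```

View pics/s9.png

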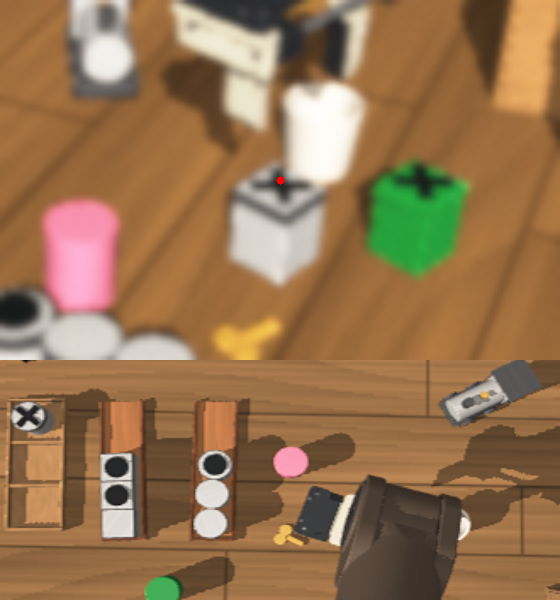

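The reject round stands in the back nest, and the reject square is at the predicted point. Gripping it.

>>> move_arm:
  motion:
    - {"tx":0.0015,"ty":-0.001,"tz":0.035,"twist":0}
    - {"tx":0,"ty":0,"tz":0.035,"twist":0}
    - {"tx":0,"ty":0,"tz":0.03,"twist":0}
    - {"tx":0,"ty":0,"tz":0.01,"twist":0}
    - {"tx":0,"ty":0,"tz":0,"twist":0}
    - {"tx":0,"ty":0,"tz":0,"twist":0}

```text
clock: 51.45
position: [0.4429, -0.199, 0.0306]
ee_rot: [3.103, -0.493, 0.002]
force: [0.5, 0.6, 0.4]
width: 0.999
gripper_force: 0.0
```

>>> move_arm:
  motion:
    - {"tx":0,"ty":0,"tz":0,"twist":0}
    - {"tx":0,"ty":0,"tz":0,"twist":0}
    - {"tx":0,"ty":0,"tz":0,"twist":0}
    - {"tx":0,"ty":0,"tz":0,"twist":0}
    - {"tx":0,"ty":0,"tz":0,"twist":0}
    - {"tx":0,"ty":0,"tz":0,"twist":0}
    - {"tx":0,"ty":0,"tz":0,"twist":0}
  gripper: 1

```text
clock: 52.15
position: [0.4421, -0.1988, 0.0298]
ee_rot: [3.102, -0.493, -0.0]
force: [-1.5, -0.2, 2.7]
width: 0.523
gripper_force: 20.0
```

>>> move_arm:
  motion:
    - {"tx":0,"ty":0,"tz":-0.04,"twist":0}
    - {"tx":0,"ty":0,"tz":-0.04,"twist":0}
    - {"tx":0,"ty":0,"tz":-0.04,"twist":0}
    - {"tx":0,"ty":0,"tz":0,"twist":-0.0755}
    - {"tx":0,"ty":0,"tz":0,"twist":-0.0755}
    - {"tx":0,"ty":0,"tz":0,"twist":-0.0755}
    - {"tx":0,"ty":0,"tz":0,"twist":0}

```text
clock: 52.85
position: [0.4417, -0.1986, 0.1495]
ee_rot: [-3.141, -0.066, 0.001]
force: [-0.4, -0.6, -2.6]
width: 0.521
gripper_force: 20.0
```

>>> move_arm:
  motion:
    - {"tx":0.0044,"ty":-0.0452,"tz":0,"twist":0}
    - {"tx":0.0044,"ty":-0.0452,"tz":0,"twist":0}
    - {"tx":0.0044,"ty":-0.0452,"tz":0,"twist":0}
    - {"tx":0.0044,"ty":-0.0452,"tz":0,"twist":0}
    - {"tx":0.0044,"ty":-0.0452,"tz":0,"twist":0}
    - {"tx":0.0044,"ty":-0.0452,"tz":0,"twist":0}
    - {"tx":0.0044,"ty":-0.0452,"tz":0,"twist":0}
    - {"tx":0.0044,"ty":-0.0452,"tz":0,"twist":0}
    - {"tx":0.0044,"ty":-0.0452,"tz":0,"twist":0}
    - {"tx":0.0044,"ty":-0.0452,"tz":0,"twist":0}
    - {"tx":0.0044,"ty":-0.0452,"tz":0,"twist":0}
    - {"tx":0,"ty":0,"tz":0,"twist":0}

```text
clock: 54.05
position: [0.4687, 0.3079, 0.1496]
ee_rot: [-3.136, -0.07, 0.001]
force: [-0.8, 0.1, -2.2]
width: 0.524
gripper_force: 20.0
```

>>> move_arm:
  motion:
    - {"tx":0,"ty":0,"tz":0.035,"twist":0}
    - {"tx":0,"ty":0,"tz":0.02,"twist":0}
    - {"tx":0,"ty":0,"tz":0,"twist":0}
    - {"tx":0,"ty":0,"tz":0,"twist":0}

```text
clock: 54.45
position: [0.4703, 0.2998, 0.0947]
ee_rot: [3.14, 0.061, -0.001]
force: [-0.3, 0.1, -2.2]
width: 0.525
gripper_force: 20.0
```

>>> move_arm:
  motion:
    - {"tx":0,"ty":0,"tz":0.025,"twist":0}
    - {"tx":0,"ty":0,"tz":0.015,"twist":0}
    - {"tx":0,"ty":0,"tz":0.011,"twist":0}
    - {"tx":0,"ty":0,"tz":0.006,"twist":0}
    - {"tx":0,"ty":0,"tz":0.002,"twist":0}
    - {"tx":0,"ty":0,"tz":0.001,"twist":0}
    - {"tx":0,"ty":0,"tz":0,"twist":0}
    - {"tx":0,"ty":0,"tz":0,"twist":0}

```text
clock: 55.25
position: [0.4708, 0.3002, 0.0352]
ee_rot: [-3.14, -0.063, -0.001]
force: [-0.4, -0.1, -2.7]
width: 0.526
gripper_force: 20.0
```

>>> move_arm:
  motion:
    - {"tx":0,"ty":0,"tz":0.001,"twist":0}
    - {"tx":0,"ty":0,"tz":0,"twist":0}
    - {"tx":0,"ty":0,"tz":0,"twist":0}

```text
clock: 55.55
position: [0.4708, 0.3003, 0.0348]
ee_rot: [-3.141, -0.063, -0.002]
force: [-2.6, -1.9, 7.9]
width: 0.524
gripper_force: 20.0
```

On the floor. I open, lift and back away from the view toward +y and clear of everything.

>>> move_arm:
  motion:
    - {"tx":0,"ty":0,"tz":0,"twist":0}
    - {"tx":0,"ty":0,"tz":0,"twist":0}
    - {"tx":0,"ty":0,"tz":0,"twist":0}
    - {"tx":0,"ty":0,"tz":0,"twist":0}
    - {"tx":0,"ty":0,"tz":0,"twist":0}
    - {"tx":0,"ty":0,"tz":-0.035,"twist":0}
    - {"tx":0,"ty":0,"tz":-0.035,"twist":0}
    - {"tx":0,"ty":0,"tz":-0.035,"twist":0}
    - {"tx":0,"ty":0,"tz":-0.035,"twist":0}
    - {"tx":0,"ty":0.045,"tz":0,"twist":0}
    - {"tx":0,"ty":0.045,"tz":0,"twist":0}
    - {"tx":0,"ty":0.045,"tz":0,"twist":0}
  gripper: -1

```text
clock: 56.75
position: [0.4758, 0.1638, 0.174]
ee_rot: [-3.141, -0.065, -0.001]
force: [0.7, 0.4, -1.4]
width: 1.002
gripper_force: 0.0
```

>>> move_arm:
  motion:
    - {"tx":0,"ty":0.045,"tz":0,"twist":0}
    - {"tx":0,"ty":0.045,"tz":0,"twist":0}
    - {"tx":0,"ty":0.045,"tz":0,"twist":0}
    - {"tx":0,"ty":0.045,"tz":0,"twist":0}
    - {"tx":0,"ty":0.045,"tz":0,"twist":0}
    - {"tx":0,"ty":0.045,"tz":0,"twist":0}
    - {"tx":0,"ty":0.045,"tz":0,"twist":0}
    - {"tx":0,"ty":0,"tz":0,"twist":0}

```text
clock: 57.55
position: [0.4878, -0.1569, 0.1736]
ee_rot: [3.138, 0.049, -0.0]
force: [0.3, 0.4, -0.1]
width: 1.001
gripper_force: 0.0
```

```bash
python3 - <<'E'
from h import *
img=arm.get_image("top"); im=arm.get_image("side")
for q in [(224,257),(222,238),(221,219),(274,259),(274,239),(276,219)]: print(tins(img,[q],s=11,z=.068)[0])
print(arm.observe()["position"])
cv2.imwrite("pics/f.png",np.vstack([cv2.resize(img[150:310,140:480],(700,330)),cv2.resize(im[190:360,170:400],(360,266))[:, :].copy() if 0 else cv2.copyMakeBorder(cv2.resize(im[200:360,170:390],(360,262)),0,0,0,340,0)])[:,:,::-1])
E
```

```text
(array([443.7, 159.9]), array([443.6, 159.9]), array([46.3, 39.5]), 2.2, None)
(array([496.7, 165.2]), array([496.6, 165.4]), array([56.5, 43.4]), 2.4, array([491.9, 166.4]))
(array([540. , 168.9]), array([539.9, 168.6]), array([46., 45.]), 2.2, array([538.8, 168.6]))
(array([446.2,  25.3]), array([447.2,  25.1]), array([49.7, 50.2]), 44.8, None)
(array([496.7,  24.5]), array([495.7,  24.1]), array([50.1, 50.1]), 49.8, None)
(array([546.2,  21.5]), array([546.4,  21.3]), array([49.3, 49.8]), 46.4, array([546.2,  20.2]))
[ 0.48830811 -0.15059009  0.17352606]
```

View pics/f.png

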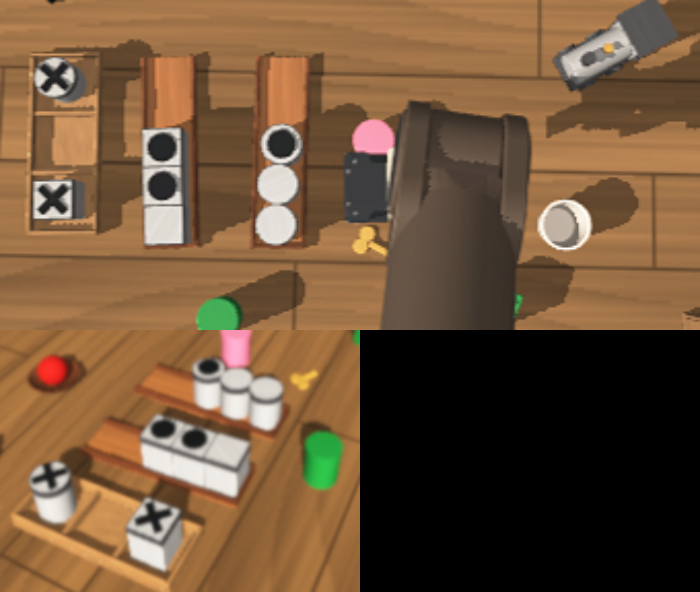

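Both lanes are filled close up from the stop, with tins at x = 443.7, 492 and 539 (square) and 446, 496 and 546 (round). Both rejects stand upright in nests, and the cup, key, engine and ball have not moved.

```bash
python3 -c "
from cell import arm
print(arm.sign_off())"
```

```text
the job is handed in; nothing more can be done
None
```

I handed the job in at about 58 s of the 210 s. Both lanes are restocked with the old tins at the front stop and the passed tins close behind, both rejects stand upright in returns nests, and the cup, key, engine and ball were left where they were.

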